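# Nest the returned hardware pots

## Task

The empty handled hardware pots are back, some standing on the bench and three in the roller lane. Nest them all in the largest pot, which stands on the bench: each pot inside the next larger one, upright, sitting right down on its floor, with the handles fanned out so that none lies over another. Take only the pot at the front of the lane each time and let the rest roll down, stand aside on the bench any pot whose turn has not come, lower the pots into the nest rather than drop them, and leave everything else on the bench where it is.

Things in the scene. Friction and masses are not known exactly. Their poses are not given: they have to be found in the camera images.
- pot_a_center (a point): the largest of six handled hardware pots: round aluminium pot, 60 mm high, outer radius 60 mm at the rim tapering to 56 mm at the foot, wall 2.5 mm, floor 4 mm thick. The point lies on its axis half-way up (30 mm above its underside); x points out along its handle, z up out of its mouth. Stands on the bench
- pot_a_grip (a point): middle of that pot's black handle grip: a level bar 46 mm long (outwards, along the pot's x), 16 mm wide and 14 mm high, 105 mm out from the pot's axis and 75 mm above its underside (45 mm above its centre point); a sloping steel strap 18 mm wide joins it to the rim
- pot_b_center (a point): the second largest of six handled hardware pots: round aluminium pot, 60 mm high, outer radius 53 mm at the rim tapering to 49 mm at the foot, wall 2.5 mm, floor 4 mm thick. The point lies on its axis half-way up (30 mm above its underside); x points out along its handle, z up out of its mouth. Starts last in the roller lane
- pot_b_grip (a point): middle of that pot's black handle grip: a level bar 46 mm long (outwards, along the pot's x), 16 mm wide and 14 mm high, 98 mm out from the pot's axis and 75 mm above its underside (45 mm above its centre point); a sloping steel strap 18 mm wide joins it to the rim
- pot_c_center (a point): the third of six handled hardware pots: round aluminium pot, 60 mm high, outer radius 46 mm at the rim tapering to 42 mm at the foot, wall 2.5 mm, floor 4 mm thick. The point lies on its axis half-way up (30 mm above its underside); x points out along its handle, z up out of its mouth. Starts on the bench, or is absent (None)
- pot_c_grip (a point): middle of that pot's black handle grip: a level bar 46 mm long (outwards, along the pot's x), 16 mm wide and 14 mm high, 91 mm out from the pot's axis and 75 mm above its underside (45 mm above its centre point); a sloping steel strap 18 mm wide joins it to the rim
- pot_d_center (a point): the fourth of six handled hardware pots: round aluminium pot, 60 mm high, outer radius 39 mm at the rim tapering to 35 mm at the foot, wall 2.5 mm, floor 4 mm thick. The point lies on its axis half-way up (30 mm above its underside); x points out along its handle, z up out of its mouth. Starts second in the roller lane
- pot_d_grip (a point): middle of that pot's black handle grip: a level bar 46 mm long (outwards, along the pot's x), 16 mm wide and 14 mm high, 84 mm out from the pot's axis and 75 mm above its underside (45 mm above its centre point); a sloping steel strap 18 mm wide joins it to the rim
- pot_e_center (a point): the fifth of six handled hardware pots: round aluminium pot, 60 mm high, outer radius 32 mm at the rim tapering to 28 mm at the foot, wall 2.5 mm, floor 4 mm thick. The point lies on its axis half-way up (30 mm above its underside); x points out along its handle, z up out of its mouth. Starts at the front of the roller lane
- pot_e_grip (a point): middle of that pot's black handle grip: a level bar 46 mm long (outwards, along the pot's x), 16 mm wide and 14 mm high, 77 mm out from the pot's axis and 75 mm above its underside (45 mm above its centre point); a sloping steel strap 18 mm wide joins it to the rim
- pot_f_center (a point): the smallest of six handled hardware pots: round aluminium pot, 60 mm high, outer radius 25 mm at the rim tapering to 21 mm at the foot, wall 2.5 mm, floor 4 mm thick. The point lies on its axis half-way up (30 mm above its underside); x points out along its handle, z up out of its mouth. Starts on the bench, or is absent (None)
- pot_f_grip (a point): middle of that pot's black handle grip: a level bar 46 mm long (outwards, along the pot's x), 16 mm wide and 14 mm high, 70 mm out from the pot's axis and 75 mm above its underside (45 mm above its centre point); a sloping steel strap 18 mm wide joins it to the rim
- lane_front (a point): sloped roller lane; point: on the roller tops, midway across, at the inner face of the front stop (low end, 50 mm above the bench). x points up the lane, 5 degrees uphill, y across, z square to the rollers. Inside 114 wide, 270 mm long; rails (6 mm thick) and stop stand 20 mm above the rollers, which turn freely: when the front pot is lifted out, those behind roll down to the stop in 2 s
- tape_center (a point): roll of masking tape stuck down flat, outer radius 52 mm, 24 mm high; its centre
- driver_center (a point): screwdriver lying on the bench, about 200 mm long along its x; the middle of its length, 12 mm up; handle (26 mm thick) to -x, thin blade to +x. Leave where it is
- jar_center (a point): jar of radius 28 mm, 48 mm high; its centre. Leave where it is
- brick_center (a point): white power adapter fixed to the bench, 90 x 50 x 30 mm (x, y, z); its centre
- outlet_center (a point): orange three-way outlet block screwed to the bench, 115 x 55 x 40 mm (x, y, z); its centre
- turnbuckle_center (a point): steel turnbuckle bolted to the bench, lying along x, 154 mm long, 24 mm wide, 16 mm high; its centre

How it is judged:
By the outcome, as a careful person would: the job done as asked, in the order asked, and still so for the second after the job is handed in, with the robot touching nothing.
Of pot_c, pot_f only 1 to 2 are there at a start; the rules pass over those that are not, and their reading is None.
At some moment in a run one of pot_a may be knocked a few centimetres aside while the robot is not near it.
It also fails if it takes over 210 s, if anything falls off the work surface, if the arm or the gripper's body presses on something with over 40 N, if the wrist force passes 120 N, or if a joint passes its speed limit or range.

## Robot

A 6-joint arm with a two-finger parallel gripper is mounted at the origin on the work surface. World frame = base frame: x ahead of the robot, y to its left, z up, the work surface at z = 0. Lengths are in mm, angles in rad, forces in N, time in s.
With the tool pointing down it reaches from about 275 to 850 mm from the base axis. Payload 5.2 kg.
Tool frame: the origin (TCP) lies on the centre line of the jaws, within the pads' length; the fingertips stand 14 mm ahead of it and the grasp point (between the pads) lies 5 mm behind it; z points along the fingers, y is the direction in which the jaws open and shut (so a half turn about z gives the same grasp; the last joint's range is limited). The gripper opens to 85 mm and grips with 20 to 120 N. Pads are 22 mm wide; open, the fingers measure 114 mm over their backs; the gripper's body (76 mm by 85 mm) begins 54 mm behind the grasp point. The pads swing forward as they close: fully open they stand 13 mm farther back than shut.
Start: joints at [-1.317, 0.259, 1.535, -0, 1.348, -0.203], TCP at [242.614, -493.603, 212.71] pointing down, gripper open.
Joint ranges: [-3.14, 3.14], [-0.91, 2.08], [0.19, 2.58], [-1.22, 4.36], [0.22, 2.71], [-3.12, 3.12]. Speed limits (rad/s): [2.57, 2.57, 3.14, 3.14, 3.14, 3.14].

## Interface

Orientations are given as a 3x3 rotation matrix whose columns are the frame's x, y, z axes.
In Python, from cell import robot gives the robot as it stands.
- The arm moves only by the shell command python3 -m jog 'ROWS' [FORCE]. ROWS is JSON, a list that holds one entry, the list of rows, each a list of 7 numbers: the finger opening in cm, from 0 to 8.54, then the shift along the world's x, y, z in cm, then the turn, a rotation vector about the world's x, y, z in rad. A call has 1 to 10 rows; each row is the pose to reach, as a shift and turn from the pose commanded when the call began; what a row does not reach only later rows make up. A row lasts 1/12 s, in which the tool goes at most 41.7 mm and 7.16 degrees, less where a joint would pass 70% of its speed; a pose out of reach is approached as far as the arm can. A call with a gripper value outside its range is refused whole. The fingers move at their own pace and stop on an object; FORCE is the grip in N (left out, the last holds). Time passes only in rows, so rows that repeat a pose let the fingers close. It gives the time, the measured TCP pose, the force and the opening at its end, in the units of the state.
- robot.read_state(): the state, without advancing time (a new reading comes with each control period).
- robot.get_image(name): name is "scene" or "top" or "wrist"; returns the picture (384x512x3 uint8, blue, green, red); there is no depth.
- robot.get_calibration(name): a dict with "fx", "fy", "cx", "cy" (pixels), "xyz" and "orientation" of the camera in the world. Camera axes: x right, y down, z forward; pixel columns grow to the right and rows downward; lengths in mm; the calibration is good to about 2 mm. A picture is of the moment at which its call begins: read the wrist's pose just before it. get_calibration takes no time and is no camera call; for the wrist camera it gives the pose at the moment of the call.
- robot.finish_job(): hands the job in, once; it reports no verdict.
The state is a dict: "time_s": time; "joints": joint angles; "dq": joint speeds; "tau": joint torques, N m; "ee_pos": TCP position; "orientation": TCP orientation; "contact_force": force on the tool from outside, world axes, zero at the start; "torque": the same for the moment, N m; "width": finger opening in mm.
Only numpy, scipy, OpenCV 4.12 (cv2) and the standard library are available. Lean on these libraries where they do the work, as an engineer would, in place of code of your own. Each camera call takes 0.05 s, during which the arm holds its last target. There are 200 camera calls.

## Working session

There is one attempt and no reset: what is moved stays moved. The work goes in short steps, Python scripts to look and compute and a shell command to move; the robot and the scene stay as the last step left them, time stands still between calls to the robot, and variables do not carry over. Pictures are saved under pics/ and viewed, about 12 in all and at most 16, crops included, and the job is handed in when it is done.

```bash
ls; mkdir -p pics; python3 - <<'E'
from cell import robot
import cv2,numpy as np
np.set_printoptions(precision=3,suppress=True)
print(robot.read_state())
for n in ("scene","top"):
    im=robot.get_image(n); cv2.imwrite(f"pics/{n}0.png",im); print(n,robot.get_calibration(n))
a=cv2.imread("pics/top0.png");cv2.imwrite("pics/top0b.png",cv2.resize(a,(800,600)))
E
```

```text
pics
{'time_s': 0.0, 'joints': array([-1.317,  0.259,  1.536, -0.   ,  1.348, -0.203]), 'dq': array([-0.001, -0.   , -0.002, -0.001,  0.002,  0.   ]), 'tau': array([  0.001, -44.603, -29.057,  -0.   ,   0.012,  -0.   ]), 'ee_pos': array([ 242.484, -493.036,  211.861]), 'orientation': array([[ 0.897,  0.441, -0.   ],
       [ 0.441, -0.897,  0.002],
       [ 0.   , -0.002, -1.   ]]), 'contact_force': array([-0.419,  0.242, -0.429]), 'torque': array([-0.025, -0.043,  0.075]), 'width': 85.34777910522011}
scene {'fx': 490.35407415934213, 'fy': 490.35407415934213, 'cx': 254.38851051060783, 'cy': 184.0604936378568, 'xyz': array([1695.816,  138.644, 1336.803]), 'orientation': array([[-0.159,  0.717, -0.679],
       [ 0.987,  0.101, -0.124],
       [-0.02 , -0.69 , -0.724]])}
top {'fx': 439.31281317944973, 'fy': 439.31281317944973, 'cx': 262.98052073875357, 'cy': 190.34621897717258, 'xyz': array([ 344.665,  -56.094, 1237.17 ]), 'orientation': array([[ 0.021, -0.984,  0.177],
       [-1.   , -0.021,  0.002],
       [ 0.001, -0.177, -0.984]])}
```

View pics/top0b.png

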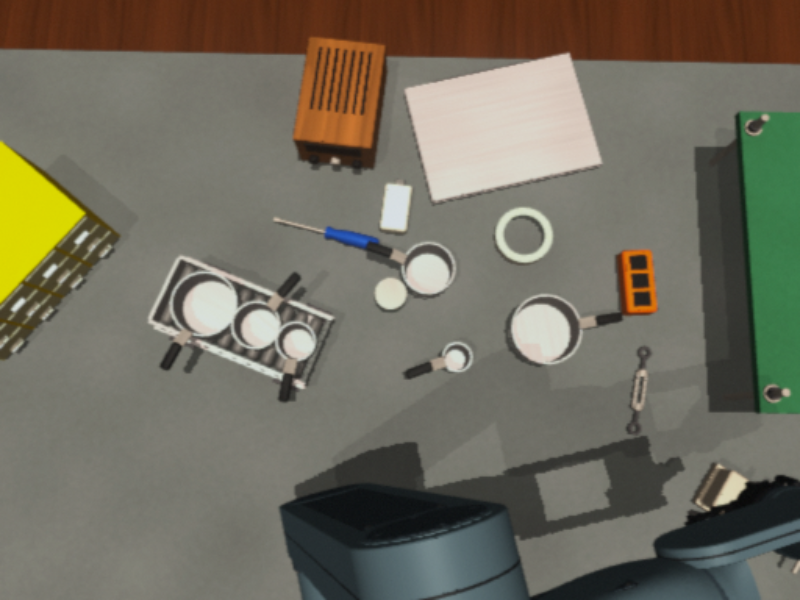

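View pics/scene0.png

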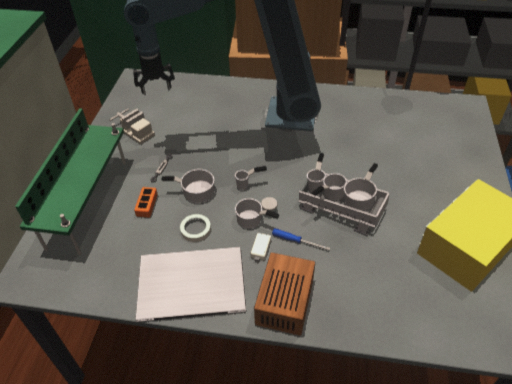

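The top view shows the lane at left with b (205,303), d (258,325) and e at the front (296,342). C is at (428,270), F at (457,357), and A at (545,330) with its handle to the right. All six pots are present. The scene view agrees.

```bash
cat > h.py <<'E'
from cell import robot
import cv2,numpy as np
np.set_printoptions(precision=2,suppress=True)
def ray(cal,u,v):
    d=np.array([(u-cal["cx"])/cal["fx"],(v-cal["cy"])/cal["fy"],1.]);return np.array(cal["xyz"]),np.array(cal["orientation"])@d
def onz(cal,u,v,z):
    o,d=ray(cal,u,v);return o+d*(z-o[2])/d[2]
def proj(cal,p):
    q=np.array(cal["orientation"]).T@(np.asarray(p,float)-cal["xyz"]);return cal["cx"]+cal["fx"]*q[0]/q[2],cal["cy"]+cal["fy"]*q[1]/q[2]
E
python3 - <<'E'
from h import *
c=robot.get_calibration("top");k=.64
P=dict(A=(546,329,60),Ag=(602,320,75),C=(428,270,60),Cg=(380,251,75),F=(457,357,60),Fg=(418,369,75),b=(205,303,122),bg=(174,352,137),d=(258,325,115),dg=(288,285,130),e=(296,342,111),eg=(288,388,126),
lanefront_r=(334,320,70),lanefront_l=(303,387,70),laneback=(178,258,90),laneback2=(150,322,90),tape=(524,236,24),jar=(390,294,48),bladetip=(276,219,10),dh=(376,243,20),brick=(396,208,30),outlet=(638,281,40),tb1=(644,352,16),tb2=(633,430,16))
W={n:onz(c,u*k,v*k,z) for n,(u,v,z) in P.items()}
for n,w in W.items(): print(n,w)
w=robot.get_calibration("wrist");s=robot.read_state();R=s["orientation"]
print(w["fx"],w["cx"],w["cy"], R.T@(w["xyz"]-s["ee_pos"]), R.T@w["orientation"])
# dark handle blobs in top image
im=cv2.imread("pics/top0.png");m=(im.max(2)<45).astype(np.uint8)
n,l,st,ce=cv2.connectedComponentsWithStats(m)
for i in range(1,n):
    if 25<st[i,4]<250 and ce[i][1]<280: 
        ys,xs=np.where(l==i); q=cv2.minAreaRect(np.c_[xs,ys].astype(np.float32)); print(ce[i]/k,st[i,4],q)
E
```

```text
A [ 505.89 -287.94   60.  ]
Ag [ 521.36 -381.02   75.  ]
C [605.96 -82.3   60.  ]
Cg [634.73   2.15  75.  ]
F [ 454.26 -134.54   60.  ]
Fg [431.21 -67.87  75.  ]
b [528.84 285.52 122.  ]
bg [445.65 324.75 137.  ]
d [495.08 197.62 115.  ]
dg [560.36 148.93 130.  ]
e [468.7  134.26 111.  ]
eg [392.64 140.84 126.  ]
lanefront_r [512.49  77.88  70.  ]
lanefront_l [397.26 125.54  70.  ]
laneback [611.35 347.37  90.  ]
laneback2 [499.72 385.61  90.  ]
tape [ 681.15 -257.29   24.  ]
jar [563.95 -16.34  48.  ]
bladetip [707.9  199.93  10.  ]
dh [663.34  12.65  20.  ]
brick [727.48 -22.54  30.  ]
outlet [ 598.22 -456.92   40.  ]
tb1 [ 474.22 -470.76   16.  ]
tb2 [ 337.13 -446.15   16.  ]
320.7158561657818 251.13606953191584 186.61802720119698 [  74.88    0.33 -161.64] [[-0.   -0.96 -0.29]
 [ 1.   -0.    0.  ]
 [-0.   -0.29  0.96]]
[332.55 149.69] 182 ((212.02438354492188, 95.78048706054688), (36.663272857666016, 5.079850673675537), 6.34019136428833)
[313.53 158.5 ] 32 ((201.0, 101.5), (6.0, 5.0), 0.0)
[356.6  163.66] 31 ((228.0, 104.5), (5.0, 6.0), 90.0)
[638.17 261.4 ] 51 ((408.0, 167.0), (6.0, 8.0), 90.0)
[639.74 279.77] 55 ((409.5, 179.0), (6.0, 7.0), 90.0)
[641.41 297.66] 48 ((410.5, 190.5), (5.0, 7.0), 90.0)
[608.76 317.83] 66 ((389.673095703125, 203.36538696289062), (4.9029035568237305, 15.297059059143066), 78.69007110595703)
[169.76 356.78] 71 ((109.00000762939453, 227.50003051757812), (5.813776969909668, 16.994115829467773), 26.56505012512207)
[285.57 390.15] 63 ((182.97171020507812, 247.84906005859375), (5.906504154205322, 16.757986068725586), 15.945395469665527)
```

```bash
python3 -m jog '[[[8.5,0.5,3,1.5,0,0,-0.05],[8.5,1.5,7,3,0,0,-0.1],[8.5,2.5,11,3,0,0,-0.2],[8.5,3.5,15,3,0,0,-0.3],[8.5,4.5,19,3,0,0,-0.4],[8.5,5.5,23,3,0,0,-0.5],[8.5,6.5,27,3,0,0,-0.54],[8.5,7.5,31,3,0,0,-0.54],[8.5,8.5,35,3,0,0,-0.54],[8.5,9.5,39,3,0,0,-0.54]]]'
python3 -m jog '[[[6,1,4,0,0,0,0],[6,2,8,0,0,0,0],[6,3,12,0,0,0,0],[6,4,16,0,0,0,0],[6,5,20,0,0,0,0],[6,5.5,23,0,0,0,0],[6,5.5,24.4,0,0,0,0],[6,5.5,24.4,0,0,0,0],[6,5.5,24.4,0,0,0,0]]]'
cat >> h.py <<'E'
def snap(name,cam="wrist"):
    cal=robot.get_calibration(cam);im=robot.get_image(cam);cv2.imwrite(f"pics/{name}.png",im)
    np.save(f"pics/{name}.npy",dict(cal=cal,st=robot.read_state()),allow_pickle=True);return im,cal
def load(name):
    d=np.load(f"pics/{name}.npy",allow_pickle=True).item();return cv2.imread(f"pics/{name}.png"),d["cal"],d["st"]
E
python3 -c "
from h import *
snap('w1');print(robot.read_state()['ee_pos'])"
```

```text
time_s: 0.93
ee_pos: [337.3, -101.6, 242.6]
orientation: [[0.996, -0.084, 0.0], [-0.084, -0.996, -0.0], [0.0, -0.0, -1.0]]
contact_force: [1.7, -1.2, 0.1]
width: 85.0
time_s: 1.68
ee_pos: [392.1, 140.9, 242.3]
orientation: [[0.997, -0.08, -0.001], [-0.08, -0.997, -0.001], [-0.001, 0.001, -1.0]]
contact_force: [0.8, -1.2, -0.6]
width: 60.1
[392.22 140.1  242.34]
```

View pics/w1.png

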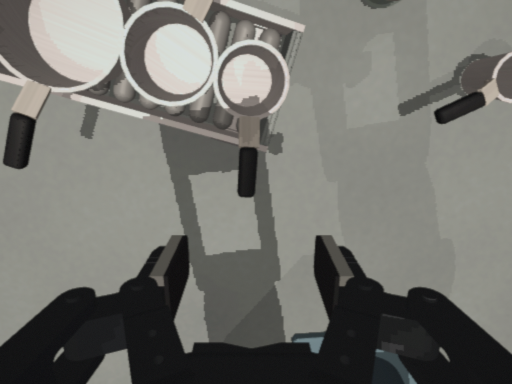

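The wrist view shows e's rim centred near (252,78) and its handle near (248,172). d and b are behind it in the lane.

```bash
cat >> h.py <<'E'
from scipy.optimize import least_squares
from scipy.ndimage import map_coordinates
def handle(im,cal,g,z,thr=60):
    """g: guess of grip (world xy), z: height of grip centre -> centre xy, direction (deg, mod 180), area"""
    u,v=proj(cal,[g[0],g[1],z+7]);m=(im.max(2)<thr).astype(np.uint8)
    n,l,st,ce=cv2.connectedComponentsWithStats(m)
    best=min((i for i in range(1,n) if st[i,4]>40),key=lambda i:np.hypot(*(np.argwhere(l==i)[:,::-1]-[u,v]).T).min())
    ys,xs=np.where(l==best);(cx,cy),(w,h),a=cv2.minAreaRect(np.c_[xs,ys].astype(np.float32))
    a=np.radians(a if w>h else a+90);L=max(w,h)/2
    p=onz(cal,cx,cy,z+5);q=[onz(cal,cx+s*L*np.cos(a),cy+s*L*np.sin(a),z+5) for s in(-1,1)]
    d=q[1]-q[0];return p[:2],np.degrees(np.arctan2(d[1],d[0])),np.hypot(*d[:2]),st[best,4]
def rim(im,cal,c,R,z,it=4,span=10,n=np.array([0,0,1.])):
    """outer rim circle centre: strongest bright->dark edge outwards near radius R, robust circle fit"""
    g=cv2.GaussianBlur(cv2.cvtColor(im,cv2.COLOR_BGR2GRAY),(3,3),0).astype(float)
    c=np.array(c,float)[:2]
    for k in range(it):
        sp=span if k<2 else 5;r=np.arange(R-sp,R+sp,.4);P=[]
        for t in np.radians(np.arange(0,360,4)):
            zz=z-(n[0]*r*np.cos(t)+n[1]*r*np.sin(t))/n[2]
            uv=np.array([proj(cal,[c[0]+a*np.cos(t),c[1]+a*np.sin(t),b]) for a,b in zip(r,zz)])
            if uv.min()<1 or uv[:,0].max()>510 or uv[:,1].max()>382: continue
            s=map_coordinates(g,[uv[:,1],uv[:,0]],order=1);d=np.gradient(s)
            i=d.argmin()
            if d[i]<-2: P.append(c+r[i]*np.array([np.cos(t),np.sin(t)]))
        P=np.array(P)
        f=least_squares(lambda x:np.hypot(*(P-x).T)-R,c,loss="soft_l1",f_scale=.7);c=f.x
    res=np.hypot(*(P-c).T)-R
    return c,len(P),np.median(abs(res)),np.median(res)
E
python3 - <<'E'
from h import *
im,cal,st=load("w1")
t=np.radians(69.3);n=np.array([-np.sin(.0873)*np.cos(t),-np.sin(.0873)*np.sin(t),np.cos(.0873)])
print("e",handle(im,cal,(393,141),125.5),rim(im,cal,onz(cal,252,78,112),32,112.4,n=n))
print("d",rim(im,cal,onz(cal,170,54,118),39,118.5,n=n))
print("F",handle(im,cal,onz(cal,460,108,82),75))
E
```

```text
e (array([396.98, 143.58]), np.float64(171.69658858930313), np.float64(44.84166663502515), np.int32(865)) (array([472.79, 132.92]), 81, np.float64(0.8019474923312089), np.float64(0.5067506320111832))
d (array([496.82, 200.8 ]), 67, np.float64(0.8886825355336612), np.float64(0.22357855995415576))
F (array([432.08, -68.28]), np.float64(112.81184159134456), np.float64(47.405971933021306), np.int32(816))
```

```bash
python3 -m jog '[[[4,0.2,0.1,-2,0.04,-0.015,-0.03],[4,0.45,0.3,-5,0.082,-0.031,-0.06],[4,0.45,0.3,-8,0.082,-0.031,-0.06],[4,0.45,0.3,-10.5,0.082,-0.031,-0.06],[4,0.45,0.3,-12.2,0.082,-0.031,-0.06],[4,0.45,0.3,-12.2,0.082,-0.031,-0.06],[1,0.45,0.3,-12.2,0.082,-0.031,-0.06],[0,0.45,0.3,-12.2,0.082,-0.031,-0.06],[0,0.45,0.3,-12.2,0.082,-0.031,-0.06],[0,0.45,0.3,-12.2,0.082,-0.031,-0.06]]]' 100
python3 -m jog '[[[0,0,0,0,0,0,0],[0,0,0,0,0,0,0],[0,0,0,0,0,0,0],[0,0,0,0,0,0,0],[0,0,0,0,0,0,0]]]'
python3 -m jog '[[[0,0,0,0.5,0,0,0],[0,0,0,1,0,0,0],[0,0,0,2,0,0,0],[0,0,0,3.5,0,0,0],[0,0,0,5.5,0,0,0],[0,0,0,7.5,0,0,0],[0,0,0,9,0,0,0],[0,0,0,10,0,0,0],[0,0,0,10,0,0,0],[0,0,0,10,0,0,0]]]'
python3 -c "
from h import *
snap('w2');print(robot.read_state())"
```

```text
time_s: 2.57
ee_pos: [398.2, 143.2, 122.0]
orientation: [[0.989, -0.141, 0.036], [-0.144, -0.986, 0.081], [0.024, -0.085, -0.996]]
contact_force: [0.0, -0.1, -0.7]
width: -0.2
time_s: 2.98
ee_pos: [397.1, 143.5, 120.8]
orientation: [[0.989, -0.141, 0.033], [-0.143, -0.986, 0.081], [0.022, -0.085, -0.996]]
contact_force: [-0.7, 0.2, -0.3]
width: -0.0
time_s: 3.82
ee_pos: [397.4, 143.4, 221.3]
orientation: [[0.989, -0.141, 0.035], [-0.144, -0.986, 0.081], [0.023, -0.085, -0.996]]
contact_force: [0.6, 0.4, 0.5]
width: 0.3
{'time_s': 3.8667, 'joints': array([ 0.01, -0.02,  1.85,  0.08,  1.29,  1.7 ]), 'dq': array([ 0.  ,  0.01,  0.02, -0.  , -0.  ,  0.  ]), 'tau': array([  0.01, -28.23, -29.68,   0.47,  -0.2 ,   0.  ]), 'ee_pos': array([396.9 , 143.39, 220.52]), 'orientation': array([[ 0.99, -0.14,  0.03],
       [-0.14, -0.99,  0.08],
       [ 0.02, -0.08, -1.  ]]), 'contact_force': array([ 0.12, -0.45, -0.78]), 'torque': array([-0.04,  0.01, -0.02]), 'width': -0.3491767771850433}
```

View pics/w2.png

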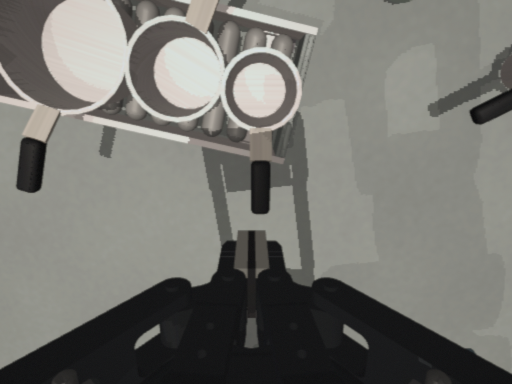

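The gripper closed on nothing. In w2, e is still in the lane with its handle at (260,187), and the closed fingertips are near (252,235). I'll re-measure.

```bash
python3 - <<'E'
from h import *
t=np.radians(69.3);n=np.array([-np.sin(.0873)*np.cos(t),-np.sin(.0873)*np.sin(t),np.cos(.0873)])
for f,uv in(("w1",(252,78)),("w2",(262,88))):
    im,cal,st=load(f)
    print("e",handle(im,cal,(393,141),125.5),rim(im,cal,onz(cal,*uv,112),32,112.4,n=n))
    R=st["orientation"];p=st["ee_pos"];print(p,"tcp px",proj(cal,p),"tip",proj(cal,p+14*R[:,2]),"cam",cal["xyz"],R.T@(cal["xyz"]-p))
im=cv2.imread("pics/top0.png");c=robot.get_calibration("top")
print(handle(im,c,(393,141),125.5))
im,c=snap("s1","scene");print(handle(im,c,(393,141),125.5))
# triangulate handle: w2 vs top
def tri(c1,a,c2,b):
    o,d=ray(c1,*a);q,e=ray(c2,*b);A=np.c_[d,-e];s=np.linalg.lstsq(A,q-o,rcond=None)[0];return (o+d*s[0]+q+e*s[1])/2,np.linalg.norm(o+d*s[0]-q-e*s[1])
for f,a in(("w1",(248,172)),("w2",(260,187))):
    print(tri(load(f)[1],a,robot.get_calibration("top"),(183,248)))
print(tri(load("w1")[1],(248,172),load("w2")[1],(260,187)))
cv2.imwrite("pics/s1c.png",cv2.resize(im[100:260,240:440],(800,640),interpolation=cv2.INTER_CUBIC)[:600])
E
```

```text
e (array([396.98, 143.58]), np.float64(171.69658858930313), np.float64(44.84166663502515), np.int32(865)) (array([472.79, 132.92]), 81, np.float64(0.8019474923312089), np.float64(0.5067506320111832))
[392.22 140.1  242.34] tcp px (np.float64(251.60600147104228), np.float64(230.39923328199455)) tip (np.float64(251.56925187129835), np.float64(220.35101432225144)) cam [467.09 134.46 403.8 ] [  74.94   -0.4  -161.52]
e (array([396.79, 143.45]), np.float64(172.2872470188805), np.float64(44.480666584196335), np.int32(943)) (array([472.21, 133.37]), 84, np.float64(1.1147117717597048), np.float64(1.1147117717597048))
[396.9  143.39 220.52] tcp px (np.float64(250.59337576933413), np.float64(231.04394139047918)) tip (np.float64(250.6322206744713), np.float64(221.0470374928363)) cam [466.05 119.13 384.01] [  75.42    0.3  -162.52]
(array([395.68, 141.29]), np.float64(158.62030181664312), np.float64(50.15664773541972), np.int32(129))
(array([396.94, 145.88]), np.float64(-3.870532075565724), np.float64(50.23847694702211), np.int32(45))
(array([393.98, 143.86, 122.47]), np.float64(2.1184542608760637))
(array([393.74, 144.89, 119.8 ]), np.float64(0.8460355585028094))
(array([399.5 , 142.4 , 141.14]), np.float64(0.389835690716128))
```

View pics/s1c.png

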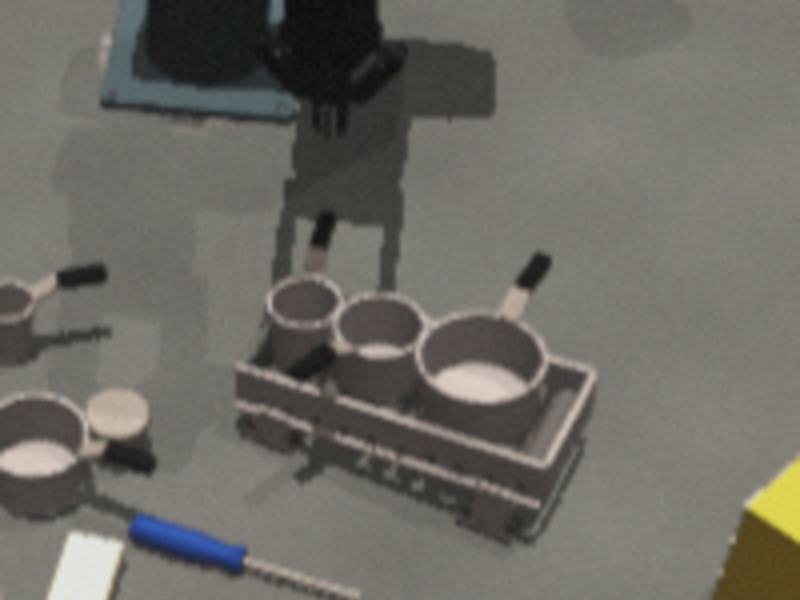

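```bash
python3 - <<'E'
from h import *
c=robot.get_calibration("scene");w=load("w2")[1];p=robot.read_state()["ee_pos"];R=robot.read_state()["orientation"]
print("tcp",p,"scene px tcp",proj(c,p),"tip",proj(c,p+14*R[:,2]), "tip back50",proj(c,p-36*R[:,2]))
def tri(c1,a,c2,b):
    o,d=ray(c1,*a);q,e=ray(c2,*b);A=np.c_[d,-e];s=np.linalg.lstsq(A,q-o,rcond=None)[0];return (o+d*s[0]+q+e*s[1])/2,np.linalg.norm(o+d*s[0]-q-e*s[1])
for v in(229,235,265):print(tri(c,(322.5,132),w,(251,v)))
im,cal=snap("w3");s=robot.read_state();print(s["ee_pos"],s["joints"])
a=cv2.resize(im[200:384,130:382],(800,584),interpolation=cv2.INTER_CUBIC);a=cv2.convertScaleAbs(a,alpha=2,beta=20)
b,_=snap("s2","scene");b=b[60:160,270:370];cv2.imwrite("pics/s2c.png",np.hstack([cv2.resize(a,(400,292)),cv2.convertScaleAbs(cv2.resize(b,(292,292)),alpha=2,beta=20)]))
E
```

```text
tcp [396.6  143.38 220.08] scene px tcp (np.float64(322.1641574181898), np.float64(137.54971161637147)) tip (np.float64(322.1634228786316), np.float64(140.7169699194647)) tip back50 (np.float64(322.1660853107486), np.float64(129.2368390881558))
(array([412.86, 140.08, 257.67]), np.float64(5.050287345296006))
(array([408.72, 140.53, 254.33]), np.float64(4.159911251000854))
(array([384.23, 143.17, 234.83]), np.float64(1.247825254204611))
[396.45 143.38 219.88] [ 0.01 -0.02  1.85  0.08  1.29  1.7 ]
```

View pics/s2c.png

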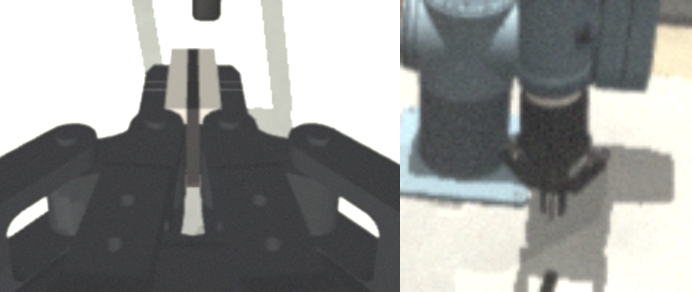

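Two cameras agree that the fingertips sit about 31 mm further back than the stated tool frame says: scene row 133.6 against 140.7 expected, and wrist row 230 against 204. So the jaws closed just above the handle, and I'll go about 31 mm deeper.

```bash
python3 -m jog '[[[4,0,0,-1,0,0,0],[4,0,0,-3,0,0,0],[4,0,0,-5,0,0,0],[4,0,0,-7,0,0,0],[4,0,0,-9,0,0,0],[4,0,0,-10.5,0,0,0],[4,0,0,-11.5,0,0,0],[4,0,0,-12.4,0,0,0],[4,0,0,-13,0,0,0],[4,0,0,-13,0,0,0]]]' 100
python3 -m jog '[[[2,0,0,0,0,0,0],[0,0,0,0,0,0,0],[0,0,0,0,0,0,0],[0,0,0,0,0,0,0],[0,0,0,0,0,0,0],[0,0,0,0,0,0,0]]]'
python3 -c "
from h import *
snap('w4');snap('s3','scene')"
```

```text
time_s: 4.85
ee_pos: [395.8, 143.3, 89.2]
orientation: [[0.989, -0.142, 0.03], [-0.144, -0.986, 0.081], [0.018, -0.084, -0.996]]
contact_force: [-1.1, 0.2, -0.3]
width: 40.1
time_s: 5.35
ee_pos: [397.7, 143.8, 91.2]
orientation: [[0.989, -0.141, 0.035], [-0.143, -0.986, 0.082], [0.023, -0.086, -0.996]]
contact_force: [0.7, 4.4, 0.6]
width: 13.9
```

```bash
python3 -m jog '[[[0,0,0,0.5,0,0,0],[0,0,0,1,0,0,0],[0,0,0,2,0,0,0],[0,0,0,3.5,0,0,0],[0,0,0,5.5,0,0,0],[0,0,0,7.5,0,0,0],[0,0,0,9,0,0,0],[0,0,0,10,0,0,0],[0,0,0,10,0,0,0],[0,0,0,10,0,0,0]]]'
python3 -c "
from h import *
a,_=snap('w5');b,_=snap('s4','scene');t,_=snap('t1','top')
cv2.imwrite('pics/c5.png',np.vstack([np.hstack([cv2.resize(a,(400,300)),cv2.resize(b[50:230,220:460],(400,300))]),np.hstack([cv2.resize(t[100:300,60:320],(400,300)),cv2.resize(t[100:300,250:510],(400,300))])]));print(robot.read_state()['contact_force'],robot.read_state()['torque'])"
```

```text
time_s: 6.28
ee_pos: [396.8, 142.8, 190.6]
orientation: [[0.989, -0.142, 0.033], [-0.144, -0.986, 0.08], [0.022, -0.084, -0.996]]
contact_force: [-0.2, 0.4, -2.1]
width: 14.1
[-0.12 -0.42 -2.2 ] [-0.07  0.09 -0.05]
```

View pics/c5.png

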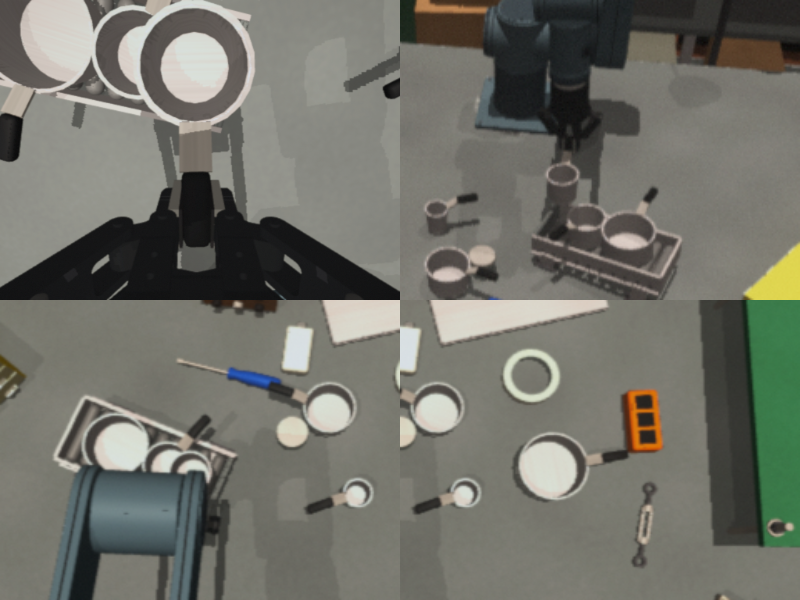

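```bash
python3 -m jog '[[[0,-0.2,-1,0,-0.02,0.007,0],[0,-0.4,-3,0,-0.04,0.015,0],[0,-0.6,-6,0,-0.06,0.023,0],[0,-0.8,-9,-1,-0.082,0.031,0],[0,-0.8,-11.2,-3,-0.082,0.031,0],[0,-0.8,-11.8,-5.5,-0.082,0.031,0],[0,-0.8,-11.8,-8.5,-0.082,0.031,0],[0,-0.8,-11.8,-11,-0.082,0.031,0],[0,-0.8,-11.8,-13,-0.082,0.031,0],[0,-0.8,-11.8,-14,-0.082,0.031,0]]]'
python3 -m jog '[[[0,0,0,-0.3,0,0,0],[0,0,0,-0.6,0,0,0],[0,0,0,-0.9,0,0,0],[0,0,0,-1.0,0,0,0],[0,0,0,-1.1,0,0,0],[0,0,0,-1.1,0,0,0]]]'
python3 -c "
from h import *
snap('w6');snap('s5','scene')"
```

```text
time_s: 7.27
ee_pos: [386.6, 25.2, 48.0]
orientation: [[0.99, -0.143, -0.003], [-0.143, -0.99, -0.001], [-0.003, 0.001, -1.0]]
contact_force: [0.2, 0.3, -0.8]
width: 14.2
time_s: 7.77
ee_pos: [389.3, 25.3, 40.5]
orientation: [[0.99, -0.142, 0.003], [-0.142, -0.99, -0.001], [0.003, 0.001, -1.0]]
contact_force: [-2.4, 0.2, 5.6]
width: 13.7
```

```bash
python3 -m jog '[[[1.5,0,0,0,0,0,0],[2.5,0,0,0,0,0,0],[4,0,0,0,0,0,0],[4,0,0,1,0,0,0],[4,0,0,3,0,0,0],[4,0,0,6,0,0,0],[4,0,0,9,0,0,0],[4,0,0,12,0,0,0],[4,0,0,15,0,0,0],[4,0,0,18,0,0,0]]]'
python3 -m jog '[[[4,1,0.5,0,0,0,0.12],[4,2,1,0,0,0,0.24],[4,3,1.5,0,0,0,0.36],[4,4,2,0,0,0,0.48],[4,5,2.5,0,0,0,0.6],[4,6,3,0,0,0,0.72],[4,7,3.5,0,0,0,0.84],[4,8,4,0,0,0,0.96],[4,9,4.5,0,0,0,1.08],[4,10,5,0,0,0,1.2]]]'
python3 -m jog '[[[4,0.5,0.5,0,0,0,0.12],[4,1,1,0,0,0,0.24],[4,1.5,1.2,0,0,0,0.36],[4,2,1.2,0,0,0,0.48],[4,2.5,1.2,0,0,0,0.6],[4,3,1.2,0,0,0,0.72],[4,3.5,1.2,0,0,0,0.84],[4,4,1.2,0,0,0,0.96],[4,4.6,1.2,0,0,0,1.08],[4,4.6,1.2,0,0,0,1.2]]]'
python3 -m jog '[[[4,0,0,0,0,0,0.12],[4,0,0,0,0,0,0.24],[4,0,0,0,0,0,0.24],[4,0,0,0,0,0,0.24]]]'
python3 -c "
from h import *
snap('w7');print(robot.read_state()['ee_pos'])"
```

```text
time_s: 8.7
ee_pos: [389.1, 25.5, 221.4]
orientation: [[0.99, -0.143, 0.003], [-0.143, -0.99, -0.001], [0.004, 0.001, -1.0]]
contact_force: [0.6, -0.3, -0.6]
width: 40.1
time_s: 9.53
ee_pos: [489.8, 75.7, 219.6]
orientation: [[0.486, 0.874, 0.002], [0.874, -0.486, 0.002], [0.003, 0.001, -1.0]]
contact_force: [0.1, 0.3, 0.9]
width: 39.6
time_s: 10.37
ee_pos: [536.2, 87.3, 219.5]
orientation: [[-0.638, 0.77, -0.0], [0.77, 0.638, 0.002], [0.002, 0.001, -1.0]]
contact_force: [0.5, -0.2, -0.1]
width: 40.2
time_s: 10.7
ee_pos: [535.2, 87.4, 219.6]
orientation: [[-0.797, 0.604, -0.002], [0.604, 0.797, 0.002], [0.002, 0.001, -1.0]]
contact_force: [0.3, -0.2, 0.6]
width: 39.9
[535.2   87.42 219.62]
```

View pics/w7.png

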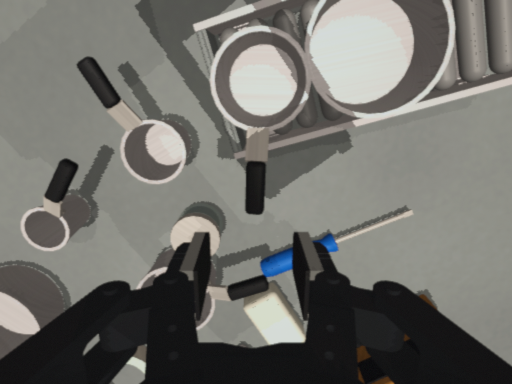

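d is at the front stop (261,78), with its handle at (256,187). e stands upright at (153,152), and b has rolled down behind d.

```bash
python3 - <<'E'
from h import *
im,cal,st=load("w7");t=np.radians(69.3);n=np.array([-np.sin(.0873)*np.cos(t),-np.sin(.0873)*np.sin(t),np.cos(.0873)])
def show(N,uv,guv,R,zr,zg,n=(0,0,1)):
    c=rim(im,cal,onz(cal,*uv,zr),R,zr,n=np.array(n));h=handle(im,cal,onz(cal,*guv,zg+5),zg)
    v=h[0]-c[0];print(N,c,h,"dir",np.degrees(np.arctan2(v[1],v[0])),np.hypot(*v))
show("d",(261,78),(256,187),39,113,128,n)
show("e",(153,152),(98,82),32,60,75)
show("b",(380,45),(380,45),53,121,128,n)
show("F",(46,228),(62,180),25,60,75)
E
```

```text
d (array([474.59, 140.55]), 81, np.float64(0.9843060607724041), np.float64(0.9843060607724041)) (array([538.54,  88.9 ]), np.float64(-36.91968649973114), np.float64(44.10800901352047), np.int32(970)) dir -38.927966161872135 82.19997696433518
e (array([465.17,  15.25]), 84, np.float64(1.058109855275621), np.float64(1.058109855275621)) (array([388.62,  26.9 ]), np.float64(-7.829184515389078), np.float64(44.95898728861295), np.int32(968)) dir 171.3439774327111 77.4277756039526
b (array([509.9 , 225.73]), 62, np.float64(0.9828488669809445), np.float64(0.31233673677294505)) (array([547.13, 265.24]), np.float64(-19.19038558258656), np.float64(34.517599675956134), np.int32(93)) dir 46.70507037060678 54.28622938401357
F (array([ 456.79, -136.84]), 82, np.float64(0.9957548933828839), np.float64(0.9957548933828839)) (array([431.97, -67.44]), np.float64(-68.54816767249139), np.float64(48.04249557870024), np.int32(784)) dir 109.68087740056629 73.70090508959038
```

```bash
python3 -m jog '[[[4,0.2,0.2,-1,0.04,-0.015,-0.01],[4,0.45,0.45,-3,0.082,-0.031,-0.01],[4,0.45,0.45,-5,0.082,-0.031,-0.01],[4,0.45,0.45,-7,0.082,-0.031,-0.01],[4,0.45,0.45,-9,0.082,-0.031,-0.01],[4,0.45,0.45,-10.5,0.082,-0.031,-0.01],[4,0.45,0.45,-11.6,0.082,-0.031,-0.01],[4,0.45,0.45,-12.4,0.082,-0.031,-0.01],[4,0.45,0.45,-12.85,0.082,-0.031,-0.01],[4,0.45,0.45,-12.85,0.082,-0.031,-0.01]]]' 100
python3 -m jog '[[[2,0,0,0,0,0,0],[0,0,0,0,0,0,0],[0,0,0,0,0,0,0],[0,0,0,0,0,0,0],[0,0,0,0,0,0,0],[0,0,0,0,0,0,0]]]'
python3 -m jog '[[[0,0,0,0.5,0,0,0],[0,0,0,1,0,0,0],[0,0,0,2,0,0,0],[0,0,0,3.5,0,0,0],[0,0,0,5.5,0,0,0],[0,0,0,7.5,0,0,0],[0,0,0,9,0,0,0],[0,0,0,11,0,0,0],[0,0,0,12,0,0,0],[0,0,0,12,0,0,0]]]'
python3 -c "
from h import *
snap('w8');print(robot.read_state()['joints'],robot.read_state()['contact_force'])"
```

```text
time_s: 11.58
ee_pos: [539.2, 91.9, 90.5]
orientation: [[-0.793, 0.609, 0.028], [0.609, 0.789, 0.084], [0.029, 0.084, -0.996]]
contact_force: [0.2, -0.5, -0.6]
width: 39.9
time_s: 12.08
ee_pos: [540.5, 91.9, 92.0]
orientation: [[-0.794, 0.608, 0.032], [0.608, 0.79, 0.084], [0.026, 0.086, -0.996]]
contact_force: [1.9, 0.3, 3.3]
width: 14.1
time_s: 12.92
ee_pos: [541.0, 91.7, 214.3]
orientation: [[-0.794, 0.607, 0.035], [0.608, 0.79, 0.083], [0.023, 0.087, -0.996]]
contact_force: [0.7, 0.7, -1.6]
width: 13.9
[-0.1   0.23  1.58  0.09  1.31 -1.03] [ 0.54 -0.61 -1.98]
```

```bash
python3 -m jog '[[[0,-0.5,-1,0,-0.02,0.007,0],[0,-1.5,-3.5,0,-0.04,0.015,0],[0,-3,-7,0,-0.06,0.023,0],[0,-4.7,-11,0,-0.082,0.031,0],[0,-6.4,-15,0,-0.082,0.031,0],[0,-8.1,-19,0,-0.082,0.031,0],[0,-9.8,-23,0,-0.082,0.031,0],[0,-11.5,-27,0,-0.082,0.031,0],[0,-13,-30.5,0,-0.082,0.031,0],[0,-14,-32.5,-1,-0.082,0.031,0]]]'
python3 -m jog '[[[0,-0.3,-0.8,-2,0,0,0],[0,-0.3,-0.8,-4.5,0,0,0],[0,-0.3,-0.8,-7,0,0,0],[0,-0.3,-0.8,-9.5,0,0,0],[0,-0.3,-0.8,-12,0,0,0],[0,-0.3,-0.8,-14,0,0,0],[0,-0.3,-0.8,-15,0,0,0],[0,-0.3,-0.8,-15.6,0,0,0],[0,-0.3,-0.8,-15.9,0,0,0],[0,-0.3,-0.8,-16.1,0,0,0]]]'
python3 -m jog '[[[0,0,0,-0.1,0,0,0],[0,0,0,-0.1,0,0,0]]]'
```

```text
time_s: 13.8
ee_pos: [397.7, -236.8, 201.4]
orientation: [[-0.792, 0.61, -0.002], [0.61, 0.792, -0.001], [0.001, -0.002, -1.0]]
contact_force: [0.7, -0.4, -1.7]
width: 14.1
time_s: 14.63
ee_pos: [395.9, -240.8, 40.1]
orientation: [[-0.793, 0.609, -0.003], [0.609, 0.793, 0.003], [0.004, 0.0, -1.0]]
contact_force: [-1.6, 1.7, 10.1]
width: 14.0
time_s: 14.8
ee_pos: [396.1, -240.8, 40.1]
orientation: [[-0.794, 0.609, -0.002], [0.609, 0.794, 0.002], [0.003, 0.0, -1.0]]
contact_force: [-4.1, 1.6, 7.3]
width: 14.0
```

```bash
python3 -m jog '[[[1.5,0,0,0,0,0,0],[2.5,0,0,0,0,0,0],[4,0,0,0,0,0,0],[4,0,0,1,0,0,0],[4,0,0,3,0,0,0],[4,0,0,6,0,0,0],[4,0,0,9,0,0,0],[4,0,0,12,0,0,0],[4,0,0,15,0,0,0],[4,0,0,18,0,0,0]]]'
python3 -m jog '[[[4,0,0,2,0,0,-0.12],[4,0,0,4,0,0,-0.24],[4,0,0,4,0,0,-0.36],[4,0,0,4,0,0,-0.48],[4,0,0,4,0,0,-0.6],[4,0,0,4,0,0,-0.72],[4,0,0,4,0,0,-0.84],[4,0,0,4,0,0,-0.96],[4,0,0,4,0,0,-1.08],[4,0,0,4,0,0,-1.2]]]'
python3 -m jog '[[[4,0,0,0,0,0,-0.12],[4,0,0,0,0,0,-0.24],[4,0,0,0,0,0,-0.36],[4,0,0,0,0,0,-0.48],[4,0,0,0,0,0,-0.6],[4,0,0,0,0,0,-0.72],[4,0,0,0,0,0,-0.84],[4,0,0,0,0,0,-0.96],[4,0,0,0,0,0,-1.08],[4,0,0,0,0,0,-1.2]]]'
python3 -c "
from h import *
snap('w9')
" 
python3 -m jog '[[[4,0,3,0,0,0,-0.1],[4,0,7,0,0,0,-0.2],[4,0,11,0,0,0,-0.3],[4,0,15,0,0,0,-0.4],[4,0,19,0,0,0,-0.525],[4,0,23,0,0,0,-0.525],[4,0,27,0,0,0,-0.525],[4,0,31,0,0,0,-0.525],[4,0,35,0,0,0,-0.525],[4,0,39,0,0,0,-0.525]]]'
python3 -m jog '[[[4,0,3.5,-2,0,0,0],[4,0,4.7,-4,0,0,0],[4,0,4.7,-4,0,0,0],[4,0,4.7,-4,0,0,0]]]'
python3 -c "
from h import *
b,_=snap('w10');a,_,_=load('w9');t,_=snap('t2','top')
cv2.imwrite('pics/c10.png',np.vstack([np.hstack([cv2.resize(a,(400,300)),cv2.resize(b,(400,300))]),np.hstack([cv2.resize(t,(400,300)),np.zeros((300,400,3),np.uint8)])]))"
```

```text
time_s: 15.63
ee_pos: [396.7, -241.2, 221.2]
orientation: [[-0.793, 0.609, -0.0], [0.609, 0.793, 0.001], [0.001, 0.0, -1.0]]
contact_force: [0.9, 0.7, 0.8]
width: 40.2
time_s: 16.47
ee_pos: [396.8, -241.3, 259.5]
orientation: [[0.286, 0.958, 0.002], [0.958, -0.286, 0.001], [0.002, 0.002, -1.0]]
contact_force: [-0.9, 0.5, 0.8]
width: 40.3
time_s: 17.3
ee_pos: [396.7, -241.3, 259.5]
orientation: [[0.997, 0.081, 0.003], [0.081, -0.997, -0.001], [0.003, 0.002, -1.0]]
contact_force: [0.6, 0.1, 0.2]
width: 39.8
time_s: 18.18
ee_pos: [396.3, 151.0, 259.8]
orientation: [[0.907, -0.421, 0.004], [-0.421, -0.907, -0.001], [0.004, -0.0, -1.0]]
contact_force: [0.9, -0.6, 0.7]
width: 40.2
time_s: 18.52
ee_pos: [395.8, 196.2, 218.6]
orientation: [[0.907, -0.42, -0.0], [-0.42, -0.907, -0.003], [0.001, 0.002, -1.0]]
contact_force: [0.0, -0.3, 0.0]
width: 40.0
```

View pics/c10.png

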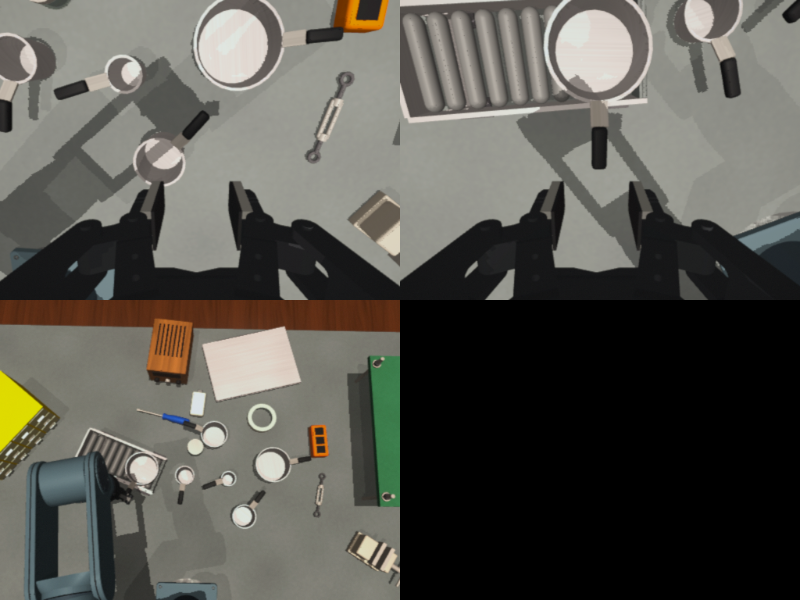

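Top-left (wrist): A's rim is near (303,55) in full pixels, d stands aside at (204,206) and F is at (159,95). Top-right: b is at the stop (253,59), with its handle at (255,188). A hasn't moved in the top view.

```bash
cat >> h.py <<'E'
_t=np.radians(69.3);NL=np.array([-np.sin(.0873)*np.cos(_t),-np.sin(.0873)*np.sin(_t),np.cos(.0873)])
def show(im,cal,N,uv,guv,R,zr,zg,n=(0,0,1)):
    c=rim(im,cal,onz(cal,*uv,zr),R,zr,n=np.array(n));h=handle(im,cal,onz(cal,*guv,zg+5),zg)
    v=h[0]-c[0];print(N,"rim",c[0],c[1],"res %.2f %.2f"%c[2:],"grip",h[0],"dir %.1f len %.1f | dir %.1f dist %.1f"%(h[1],h[2],np.degrees(np.arctan2(v[1],v[0])),np.hypot(*v)))
E
python3 - <<'E'
from h import *
im,cal,st=load("w9")
show(im,cal,"A",(303,55),(405,46),60,60,75)
show(im,cal,"d",(204,206),(252,160),39,60,75)
show(im,cal,"F",(159,95),(110,112),25,60,75)
im,cal,st=load("w10")
show(im,cal,"b",(253,59),(255,188),53,114,128,NL)
im=cv2.imread("pics/t2.png");cal=robot.get_calibration("top")
show(im,cal,"A top",proj(cal,(506,-288,60)),proj(cal,(521,-380,82)),60,60,75)
E
```

```text
A rim [ 507.69 -290.72] 67 res 1.12 1.02 grip [ 525.83 -393.36] dir 100.2 len 46.9 | dir -80.0 dist 104.2
d rim [ 329.08 -189.14] 79 res 1.19 0.92 grip [ 398.27 -241.01] dir 143.1 len 45.5 | dir -36.9 dist 86.5
F rim [ 456.88 -136.47] 82 res 1.01 1.01 grip [431.58 -71.79] dir 111.1 len 45.3 | dir 111.4 dist 69.5
b rim [478.8  153.89] 66 res 0.95 0.95 grip [392.04 193.73] dir 155.4 len 44.9 | dir 155.3 dist 95.5
A top rim [ 507.75 -287.62] 85 res 1.85 1.85 grip [ 524.39 -391.22] dir 102.5 len 42.8 | dir -80.9 dist 104.9
```

```bash
python3 -m jog '[[[4,-0.2,0.1,-1,0.04,-0.015,0],[4,-0.35,0.1,-3,0.082,-0.031,0],[4,-0.35,0.1,-5,0.082,-0.031,0],[4,-0.35,0.1,-7,0.082,-0.031,0],[4,-0.35,0.1,-9,0.082,-0.031,0],[4,-0.35,0.1,-10.5,0.082,-0.031,0],[4,-0.35,0.1,-11.6,0.082,-0.031,0],[4,-0.35,0.1,-12.1,0.082,-0.031,0],[4,-0.35,0.1,-12.4,0.082,-0.031,0],[4,-0.35,0.1,-12.4,0.082,-0.031,0]]]' 110
python3 -m jog '[[[2,0,0,0,0,0,0],[0,0,0,0,0,0,0],[0,0,0,0,0,0,0],[0,0,0,0,0,0,0],[0,0,0,0,0,0,0],[0,0,0,0,0,0,0]]]'
python3 -m jog '[[[0,0,0,0.5,0,0,0],[0,0,0,1,0,0,0],[0,0,0,2,0,0,0],[0,0,0,3.5,0,0,0],[0,0,0,5.5,0,0,0],[0,0,0,7.5,0,0,0],[0,0,0,9.5,0,0,0],[0,0,0,11,0,-0.0,0],[0,0,0,12,-0.04,0.015,0],[0,0,0,12,-0.082,0.031,0]]]'
python3 -m jog '[[[0,0,0,0,0,0,0],[0,0,0,0,0,0,0]]]'
python3 - <<'E'
from h import *
im,cal=snap('w11');s=robot.read_state();R=s["orientation"];p=s["ee_pos"];print(s["joints"],p,s["contact_force"])
zr=p[2]+35-15
c=rim(im,cal,p[:2]+98*R[:2,0],53,zr,span=14);print(c,"offset in tool",R.T@(np.r_[c[0],zr]-p))
E
```

```text
time_s: 19.45
ee_pos: [393.9, 196.2, 95.7]
orientation: [[0.905, -0.424, 0.034], [-0.425, -0.902, 0.08], [-0.004, -0.087, -0.996]]
contact_force: [0.1, -0.3, 0.3]
width: 40.1
time_s: 19.95
ee_pos: [393.6, 197.1, 95.8]
orientation: [[0.906, -0.423, 0.034], [-0.424, -0.902, 0.081], [-0.003, -0.087, -0.996]]
contact_force: [-1.2, -1.1, 4.7]
width: 13.6
time_s: 20.78
ee_pos: [394.0, 196.6, 217.8]
orientation: [[0.905, -0.426, 0.005], [-0.426, -0.905, -0.003], [0.005, 0.0, -1.0]]
contact_force: [0.6, -0.1, -2.9]
width: 13.6
time_s: 20.95
ee_pos: [392.5, 197.4, 214.8]
orientation: [[0.906, -0.423, 0.0], [-0.423, -0.906, -0.001], [0.001, 0.001, -1.0]]
contact_force: [0.0, -0.3, -2.8]
width: 13.8
[ 0.21  0.05  1.78 -0.    1.31  2.22] [392.27 197.12 214.49] [-0.41 -0.89 -3.24]
(array([493.18, 151.05]), 31, np.float64(1.7172595889088171), np.float64(-0.0786469734532318)) offset in tool [110.93  -0.95 -19.98]
```

View pics/w11.png

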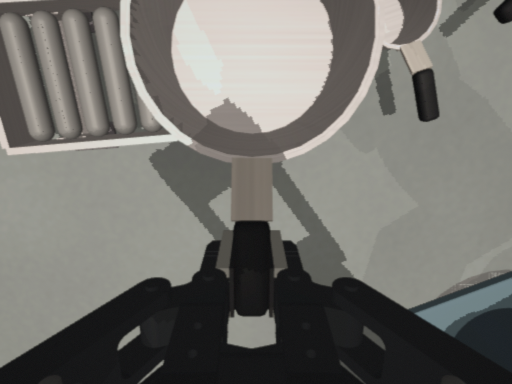

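```bash
python3 -m jog '[[[0,0.1,-1,0,0,0,0.06],[0,0.3,-4,0,0,0,0.15],[0,0.6,-8,0,0,0,0.26],[0,0.9,-12,0,0,0,0.37],[0,1.2,-16,0,0,0,0.48],[0,1.5,-20,0,0,0,0.59],[0,1.8,-24,0,0,0,0.7],[0,2.1,-28,0,0,0,0.81],[0,2.4,-32,0,0,0,0.92],[0,2.7,-36,0,0,0,1.03]]]'
python3 -m jog '[[[0,0.3,-4,0,0,0,0.07],[0,0.6,-8,0,0,0,0.104],[0,0.9,-12,0,0,0,0.104],[0,1.1,-16,0,0,0,0.104],[0,1.25,-18.5,0,0,0,0.104],[0,1.25,-19,-2,0,0,0.104],[0,1.25,-19,-5,0,0,0.104],[0,1.25,-19,-7,0,0,0.104],[0,1.25,-19,-7.5,0,0,0.104],[0,1.25,-19,-7.5,0,0,0.104]]]'
python3 - <<'E'
from h import *
im,cal=snap('w12');s=robot.read_state();R=s["orientation"];p=s["ee_pos"];print(p,R[:,0],s["contact_force"])
t,ct=snap('t3','top');sc,cs=snap('s6','scene')
try: show(t,ct,"A top",proj(ct,(507.7,-290,60)),proj(ct,(524,-391,82)),60,60,75)
except Exception as e: print(e)
print("A px scene",proj(cs,(507.7,-290,60)))
cv2.imwrite('pics/c12.png',np.vstack([np.hstack([cv2.resize(im,(400,300)),cv2.resize(sc[120:240,110:270],(400,300))]),np.hstack([cv2.resize(t[100:300,220:480],(400,300)),np.zeros((300,400,3),np.uint8)])]))
E
```

```text
time_s: 21.83
ee_pos: [416.1, -119.1, 214.7]
orientation: [[0.862, 0.508, 0.002], [0.508, -0.862, 0.002], [0.002, -0.0, -1.0]]
contact_force: [0.2, 0.3, -3.1]
width: 13.6
time_s: 22.67
ee_pos: [428.1, -306.5, 138.2]
orientation: [[0.808, 0.59, -0.001], [0.59, -0.808, 0.005], [0.002, -0.004, -1.0]]
contact_force: [-0.1, -0.1, -2.6]
width: 13.7
[ 429.19 -307.32  139.9 ] [0.81 0.59 0.  ] [ 0.55 -0.63 -2.64]
A top rim [ 504.98 -293.07] 50 res 1.42 0.89 grip [ 277.47 -168.84] dir 117.9 len 709.4 | dir 151.4 dist 259.2
A px scene (np.float64(197.03753788742534), np.float64(180.2334148582909))
```

View pics/c12.png

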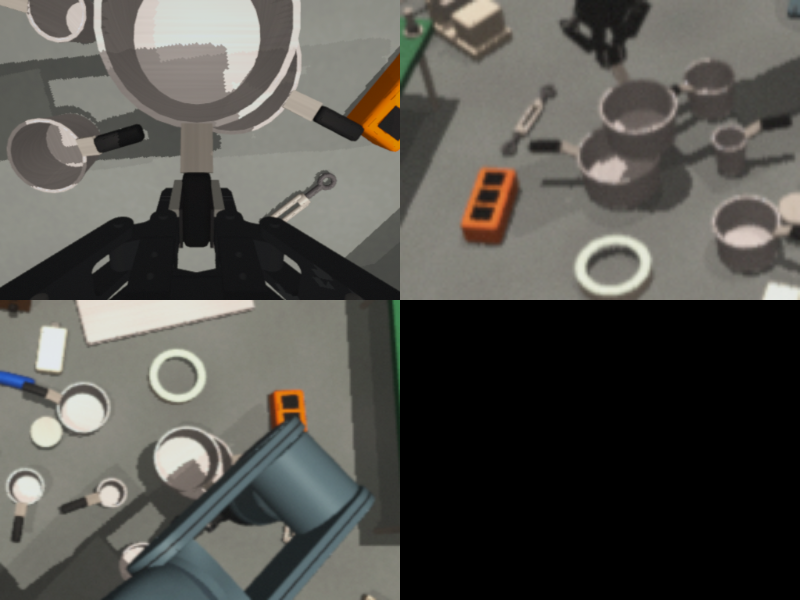

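```bash
python3 -m jog '[[[0,0.1,-1,0,0,0,0.03],[0,0.2,-2.5,0,0,0,0.068],[0,0.38,-4,0,0,0,0.068],[0,0.38,-4.65,0,0,0,0.068],[0,0.38,-4.65,0,0,0,0.068],[0,0.38,-4.65,0,0,0,0.068],[0,0.38,-4.65,0,0,0,0.068]]]'
python3 - <<'E'
from h import *
im,cal=snap('w13');P=[]
for i in range(6):
    s=robot.read_state();P.append(s["ee_pos"]);robot.get_image("wrist")
R=s["orientation"];p=np.mean(P,0);print(p,np.std(P,0),np.degrees(np.arctan2(R[1,0],R[0,0])))
print("pot centre",p+98*R[:,0])
print(handle(im,cal,(525,-393),75))
t,ct=snap('t4','top');print(rim(t,ct,(507.7,-290),60,60))
E
```

```text
time_s: 23.4
ee_pos: [433.5, -353.3, 140.6]
orientation: [[0.765, 0.644, 0.002], [0.644, -0.765, 0.001], [0.002, 0.001, -1.0]]
contact_force: [0.3, -0.4, -2.7]
width: 13.6
[ 433.58 -353.35  140.37] [0.03 0.15 0.08] 40.09419930503162
pot centre [ 508.55 -290.24  140.59]
(array([ 525.56, -393.06]), np.float64(-79.74091026604654), np.float64(46.07498291051832), np.int32(1470))
(array([ 507.18, -285.82]), 82, np.float64(1.0759423647252717), np.float64(0.46126691540318276))
```

```bash
python3 -m jog '[[[0,-0.08,0,-1,0,0,0],[0,-0.08,0,-2.5,0,0,0],[0,-0.08,0,-4,0,0,0],[0,-0.08,0,-5.2,0,0,0],[0,-0.08,0,-6.2,0,0,0],[0,-0.08,0,-7.2,0,0,0],[0,-0.08,0,-8,0,0,0],[0,-0.08,0,-8.6,0,0,0],[0,-0.08,0,-9,0,0,0],[0,-0.08,0,-9.2,0,0,0]]]'
python3 -m jog '[[[0,0,0,-0.1,0,0,0],[0,0,0,-0.2,0,0,0],[0,0,0,-0.3,0,0,0],[0,0,0,-0.4,0,0,0],[0,0,0,-0.5,0,0,0],[0,0,0,-0.5,0,0,0]]]'
```

```text
time_s: 24.63
ee_pos: [432.7, -354.0, 47.7]
orientation: [[0.765, 0.644, 0.002], [0.644, -0.765, 0.001], [0.002, 0.0, -1.0]]
contact_force: [-0.4, 1.0, -1.8]
width: 13.7
time_s: 25.13
ee_pos: [432.8, -355.4, 45.1]
orientation: [[0.765, 0.644, 0.003], [0.644, -0.765, -0.002], [0.001, 0.003, -1.0]]
contact_force: [-4.7, 0.1, 9.8]
width: 13.8
```

```bash
python3 -m jog '[[[1.6,0,0,0,0,0,0],[2,0,0,0,0,0,0],[3,0,0,0,0,0,0],[3.5,0,0,0,0,0,0],[3.5,0,0,1,0,0,0],[3.5,0,0,3,0,0,0],[3.5,0,0,6,0,0,0],[3.5,0,0,9,0,0,0],[3.5,0,0,12,0,0,0],[3.5,0,0,15,0,0,0]]]'
python3 -m jog '[[[3.5,0,0,3,0,0,0],[3.5,0,0,4,0,0,0],[3.5,0,0,4,0,0,0]]]'
python3 - <<'E'
from h import *
im,cal=snap('w14')
E
python3 -m jog '[[[4,1,1.5,0,0,0,0.06],[4,3,4.5,0,0,0,0.12],[4,5,7.5,0,0,0,0.18],[4,7,10.5,0,0,0,0.24],[4,9,13.5,0,0,0,0.3],[4,11,16.5,0,0,0,0.36],[4,13,19.5,0,0,0,0.42],[4,15,22.5,0,0,0,0.48],[4,16.5,25.5,0,0,0,0.54],[4,17.3,27.3,0,0,0,0.54]]]'
python3 -m jog '[[[4,0,0,0,0,0,0],[4,0,0,0,0,0,0],[4,0,0,0,0,0,0]]]'
python3 - <<'E'
from h import *
b,cal=snap('w15');a,ca,_=load('w14')
print(robot.read_state()["ee_pos"])
show(a,ca,"B",proj(ca,(507,-290,64)),proj(ca,(432.6,-354,84)),53,64,79)
print("Ahandle",handle(a,ca,(525,-393),75))
print("C",handle(b,cal,(634,2),75))
cv2.imwrite('pics/c15.png',np.hstack([cv2.resize(a,(400,300)),cv2.resize(b,(400,300))]))
E
```

```text
time_s: 25.97
ee_pos: [432.7, -353.7, 195.3]
orientation: [[0.765, 0.644, 0.002], [0.644, -0.765, 0.001], [0.002, 0.001, -1.0]]
contact_force: [0.5, -1.2, -0.1]
width: 35.3
time_s: 26.22
ee_pos: [434.1, -355.3, 237.1]
orientation: [[0.765, 0.644, 0.007], [0.644, -0.765, -0.005], [0.002, 0.008, -1.0]]
contact_force: [-0.2, -0.9, -0.8]
width: 35.1
time_s: 27.1
ee_pos: [605.9, -77.3, 230.1]
orientation: [[0.32, 0.947, -0.003], [0.947, -0.32, 0.005], [0.003, -0.004, -1.0]]
contact_force: [0.1, -0.1, 0.4]
width: 40.1
time_s: 27.35
ee_pos: [604.8, -81.3, 231.4]
orientation: [[0.325, 0.946, -0.002], [0.946, -0.325, 0.002], [0.001, -0.003, -1.0]]
contact_force: [-0.3, -0.2, 1.1]
width: 40.0
[604.83 -81.88 231.87]
B rim [ 506.68 -293.37] 76 res 1.06 1.06 grip [ 432.45 -356.01] dir -140.0 len 44.5 | dir -139.8 dist 97.1
Ahandle (array([ 525.69, -393.09]), np.float64(-79.76926783332893), np.float64(44.205340229236256), np.int32(483))
C (array([640.56,   2.51]), np.float64(-108.60812850646728), np.float64(44.070753840902704), np.int32(824))
```

View pics/c15.png

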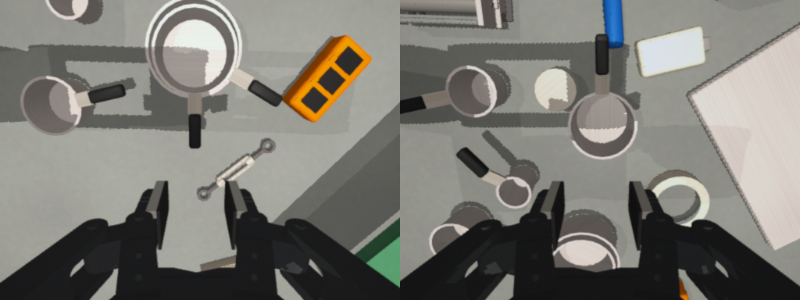

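B is nested with its rim at (506.7,-293.4), and the A and B handles are well apart. C's handle is clear, and the screwdriver's end lies lower beside it.

```bash
python3 - <<'E'
from h import *
b,cal,_=load('w15')
show(b,cal,"C",(258,160),(257,69),46,60,75)
show(b,cal,"F",(147,244),(93,207),25,60,75)
E
python3 -m jog '[[[4,1,2.5,0,0,0,0],[4,2.2,5,0,0,0,0],[4,3.2,7.5,-1,0,0,0],[4,3.58,8.4,-3,0,0,0],[4,3.58,8.4,-6,0,0,0],[4,3.58,8.4,-9,0,0,0],[4,3.58,8.4,-11,0,0,0],[4,3.58,8.4,-12,0,0,0],[4,3.58,8.4,-12,0,0,0],[4,3.58,8.4,-12,0,0,0]]]'
```

```text
C rim [612.21 -84.95] 81 res 1.05 1.04 grip [640.56   2.51] dir -108.6 len 44.1 | dir 72.0 dist 91.9
F rim [ 456.61 -136.42] 83 res 1.02 1.02 grip [434.   -69.25] dir -68.6 len 44.2 | dir 108.6 dist 70.9
time_s: 28.23
ee_pos: [641.6, 1.8, 113.5]
orientation: [[0.327, 0.945, 0.001], [0.945, -0.327, 0.002], [0.002, 0.001, -1.0]]
contact_force: [-0.2, -0.1, 0.3]
width: 39.9
```

```bash
python3 -m jog '[[[3.5,-0.1,0.1,-1.5,0,0,0],[3.5,-0.1,0.1,-3.5,0,0,0],[3.5,-0.1,0.1,-5.3,0,0,0],[3.5,-0.1,0.1,-6.5,0,0,0],[3.5,-0.1,0.1,-7.1,0,0,0],[3.5,-0.1,0.1,-7.1,0,0,0],[2,-0.1,0.1,-7.1,0,0,0],[0,-0.1,0.1,-7.1,0,0,0],[0,-0.1,0.1,-7.1,0,0,0],[0,-0.1,0.1,-7.1,0,0,0]]]' 110
python3 -m jog '[[[0,0,0,0,0,0,0],[0,0,0,0,0,0,0],[0,0,0,0,0,0,0],[0,0,0,0.3,0,0,0],[0,0,0,1,0,0,0],[0,0,0,3,0,0,0],[0,0,0,6,0,0,0],[0,0,0,9,0,0,0],[0,0,0,12,0,0,0],[0,0,0,13,0,0,0]]]'
python3 -m jog '[[[0,0,0,0,0,0,0],[0,0,0,0,0,0,0]]]'
```

```text
time_s: 29.07
ee_pos: [641.8, 3.8, 43.8]
orientation: [[0.325, 0.946, 0.004], [0.946, -0.325, 0.001], [0.003, 0.004, -1.0]]
contact_force: [0.9, 0.3, 4.3]
width: 13.7
time_s: 29.9
ee_pos: [642.4, 3.7, 177.2]
orientation: [[0.325, 0.946, 0.008], [0.946, -0.325, 0.001], [0.003, 0.007, -1.0]]
contact_force: [1.0, -0.4, -0.3]
width: 13.5
time_s: 30.07
ee_pos: [640.1, 4.1, 171.5]
orientation: [[0.325, 0.946, 0.001], [0.946, -0.325, 0.002], [0.002, -0.0, -1.0]]
contact_force: [-0.4, -0.1, -2.9]
width: 13.2
```

```bash
python3 -m jog '[[[0,-0.2,-1,0,0,0,-0.04],[0,-0.8,-3.5,0,0,0,-0.1],[0,-1.5,-6.2,0,0,0,-0.16],[0,-2.2,-9,0,0,0,-0.22],[0,-2.9,-12,0,0,0,-0.28],[0,-3.7,-15,0,0,0,-0.34],[0,-4.5,-18,0,0,0,-0.4],[0,-5.2,-20.5,0,0,0,-0.46],[0,-6,-22.8,0,0,0,-0.52],[0,-6.39,-23.85,0,0,0,-0.542]]]'
python3 -m jog '[[[0,0,0,-0.5,0,0,0],[0,0,0,-1.5,0,0,0],[0,0,0,-2.5,0,0,0],[0,0,0,-3,0,0,0],[0,0,0,-3,0,0,0],[0,0,0,-3,0,0,0]]]'
cat >> h.py <<'E'
def mean(k=5):
    P=[]
    for i in range(k): s=robot.read_state();P.append(s["ee_pos"]);robot.get_image("wrist")
    R=s["orientation"];return np.mean(P,0),R,np.degrees(np.arctan2(R[1,0],R[0,0]))
E
python3 - <<'E'
from h import *
p,R,y=mean();print(p,y,"pot C centre",p-91*R[:,0])
im,cal=snap('w16');t,ct=snap('t5','top')
print("A top",rim(t,ct,(507.7,-290),60,60))
cv2.imwrite('pics/c16.png',np.hstack([cv2.resize(im,(400,300)),cv2.resize(t[100:300,220:480],(400,300))]))
E
```

```text
time_s: 30.9
ee_pos: [574.0, -237.6, 169.4]
orientation: [[0.771, 0.637, -0.003], [0.637, -0.771, 0.002], [-0.001, -0.003, -1.0]]
contact_force: [-0.4, 0.0, -2.3]
width: 13.7
time_s: 31.4
ee_pos: [576.6, -233.2, 141.4]
orientation: [[0.765, 0.644, 0.001], [0.644, -0.765, 0.002], [0.002, -0.001, -1.0]]
contact_force: [-1.0, -0.3, -2.0]
width: 13.3
[ 577.04 -233.83  142.31] 39.99867121638527 pot C centre [ 507.33 -292.33  142.08]
A top (array([ 497.69, -279.66]), 27, np.float64(1.944386441396567), np.float64(-0.3032686371515112))
```

View pics/c16.png

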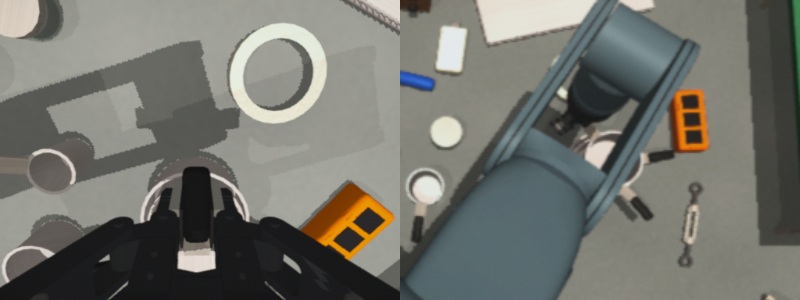

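```bash
python3 - <<'E'
from h import *
ct=robot.get_calibration("top")
for f in("t2","t5"):
    t=cv2.imread(f"pics/{f}.png");print(f,"A",handle(t,ct,(524,-391),75,45))
print("B",handle(t,ct,(432,-355),79,45))
sc,cs=snap('s7','scene')
for f in("s1","s7"):
    t=cv2.imread(f"pics/{f}.png");print(f,"A",handle(t,cs,(524,-391),75,60))
E
```

```text
t2 A (array([ 524.96, -390.82]), np.float64(105.19994932533591), np.float64(39.92240608594889), np.int32(57))
t5 A (array([ 524.42, -390.14]), np.float64(102.50748381871671), np.float64(38.53514211177154), np.int32(63))
B (array([ 523.8 , -388.99]), np.float64(102.50748381871675), np.float64(38.40193728035097), np.int32(63))
s1 A (array([ 530.24, -391.74]), np.float64(-82.01236693639727), np.float64(39.847685333334766), np.int32(48))
s7 A (array([ 532.68, -391.03]), np.float64(-82.01004150791536), np.float64(39.80808696908884), np.int32(46))
```

```bash
python3 -m jog '[[[0,-0.05,-0.05,-1,0,0,0],[0,-0.05,-0.05,-2.5,0,0,0],[0,-0.05,-0.05,-4,0,0,0],[0,-0.05,-0.05,-5.2,0,0,0],[0,-0.05,-0.05,-6.2,0,0,0],[0,-0.05,-0.05,-7.2,0,0,0],[0,-0.05,-0.05,-8,0,0,0],[0,-0.05,-0.05,-8.5,0,0,0],[0,-0.05,-0.05,-8.8,0,0,0],[0,-0.05,-0.05,-8.9,0,0,0]]]'
python3 -m jog '[[[0,0,0,-0.1,0,0,0],[0,0,0,-0.2,0,0,0],[0,0,0,-0.3,0,0,0],[0,0,0,-0.4,0,0,0],[0,0,0,-0.4,0,0,0]]]'
python3 -m jog '[[[0,0,0,-0.1,0,0,0],[0,0,0,-0.2,0,0,0],[0,0,0,-0.2,0,0,0]]]'
```

```text
time_s: 32.63
ee_pos: [576.1, -235.0, 52.8]
orientation: [[0.767, 0.642, 0.002], [0.642, -0.767, 0.001], [0.002, 0.0, -1.0]]
contact_force: [0.2, 0.2, -1.5]
width: 13.3
time_s: 33.05
ee_pos: [577.5, -235.0, 51.4]
orientation: [[0.766, 0.642, 0.005], [0.642, -0.766, -0.0], [0.004, 0.004, -1.0]]
contact_force: [0.9, 3.9, 9.0]
width: 13.3
time_s: 33.3
ee_pos: [578.3, -234.9, 50.8]
orientation: [[0.766, 0.642, 0.007], [0.642, -0.766, -0.001], [0.005, 0.005, -1.0]]
contact_force: [0.4, 4.8, 15.8]
width: 13.2
```

```bash
python3 -m jog '[[[1.6,0,0,0,0,0,0],[2,0,0,0,0,0,0],[3,0,0,0,0,0,0],[3.5,0,0,0,0,0,0],[3.5,0,0,1,0,0,0],[3.5,0,0,3,0,0,0],[3.5,0,0,6,0,0,0],[3.5,0,0,9,0,0,0],[3.5,0,0,12,0,0,0],[3.5,0,0,15,0,0,0]]]'
python3 -m jog '[[[4,-2,0,2,0,0,-0.11],[4,-4,0,3,0,0,-0.22],[4,-6,0,3,0,0,-0.33],[4,-8,0,3,0,0,-0.44],[4,-10,0,3,0,0,-0.55],[4,-12,0,3,0,0,-0.66],[4,-14,0,3,0,0,-0.77],[4,-16,0,3,0,0,-0.88],[4,-17,0,3,0,0,-0.99],[4,-17.7,-0.5,3,0,0,-1.1]]]'
python3 -m jog '[[[4,0,0,0,0,0,-0.1],[4,0,0,0,0,0,-0.2],[4,0,0,0,0,0,-0.244],[4,0,0,0,0,0,-0.244],[4,0,0,0,0,0,-0.244]]]'
python3 - <<'E'
from h import *
im,cal=snap('w17');p,R,y=mean();print(p,y)
show(im,cal,"C",proj(cal,(507,-292,68)),proj(cal,(576.8,-234.8,88)),46,68,83)
show(im,cal,"B",proj(cal,(507,-292,64)),proj(cal,(432,-355,84)),53,64,79)
show(im,cal,"A",proj(cal,(507,-292,60)),proj(cal,(524,-392,80)),60,60,75)
print(handle(im,cal,(397.5,-241),75))
E
```

```text
time_s: 34.13
ee_pos: [575.8, -235.0, 199.2]
orientation: [[0.767, 0.642, 0.002], [0.642, -0.767, 0.001], [0.002, 0.001, -1.0]]
contact_force: [0.1, -0.0, 0.1]
width: 35.0
time_s: 34.97
ee_pos: [397.7, -239.3, 227.9]
orientation: [[0.918, -0.397, 0.002], [-0.397, -0.918, -0.001], [0.002, 0.001, -1.0]]
contact_force: [-0.2, 0.2, -0.8]
width: 39.9
time_s: 35.38
ee_pos: [399.1, -240.1, 227.6]
orientation: [[0.799, -0.601, 0.001], [-0.601, -0.799, -0.002], [0.002, 0.001, -1.0]]
contact_force: [-0.1, 0.3, -0.1]
width: 40.6
[ 399.15 -240.05  227.4 ] -37.008070480778535
C rim [ 510.03 -285.9 ] 59 res 1.07 -0.20 grip [ 575.   -236.72] dir -140.9 len 45.7 | dir 37.1 dist 81.5
B rim [ 512.98 -295.09] 54 res 1.17 -0.24 grip [ 431.56 -355.96] dir -139.9 len 44.3 | dir -143.2 dist 101.7
A rim [ 519.75 -298.08] 51 res 1.67 -0.32 grip [ 431.2  -356.89] dir -139.9 len 44.9 | dir -146.4 dist 106.3
(array([ 397.93, -242.26]), np.float64(143.12831679976063), np.float64(45.797349406458345), np.int32(707))
```

View pics/w17.png

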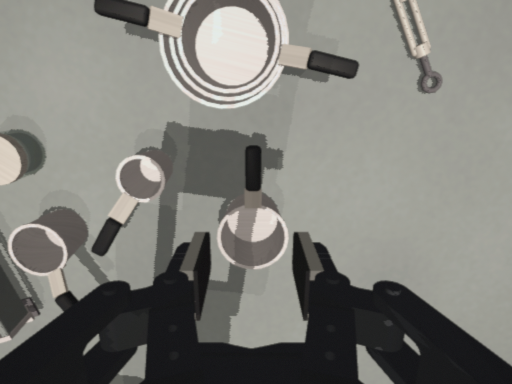

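Picture 14 shows the C, B and A rims nested concentrically with the handles apart, and d's handle lined up with the jaws.

```bash
python3 -m jog '[[[4,-0.1,-0.2,-2,0,0,0],[4,-0.1,-0.2,-5,0,0,0],[4,-0.1,-0.2,-8,0,0,0],[4,-0.1,-0.2,-11,0,0,0],[4,-0.1,-0.2,-13.5,0,0,0],[4,-0.1,-0.2,-15.5,0,0,0],[4,-0.1,-0.2,-17,0,0,0],[4,-0.1,-0.2,-18,0,0,0],[4,-0.1,-0.2,-18.6,0,0,0],[4,-0.1,-0.2,-18.7,0,0,0]]]'
python3 -m jog '[[[4,0,0,0,0,0,0],[2,0,0,0,0,0,0],[0,0,0,0,0,0,0],[0,0,0,0,0,0,0],[0,0,0,0,0,0,0],[0,0,0,0,0,0,0],[0,0,0,0,0,0,0]]]' 110
python3 -m jog '[[[0,0,0,0.3,0,0,0],[0,0,0,1,0,0,0],[0,0,0,2.5,0,0,0],[0,0,0,5,0,0,0],[0,0,0,8,0,0,0],[0,0,0,11,0,0,0],[0,0,0,13,0,0,0],[0,0,0,14,0,0,0],[0,0,0,14,0,0,0],[0,0,0,14,0,0,0]]]'
python3 -c "
from h import *
p,R,y=mean();print(p,y,robot.read_state()['contact_force'])"
```

```text
time_s: 36.52
ee_pos: [397.7, -241.5, 39.2]
orientation: [[0.798, -0.602, -0.0], [-0.602, -0.798, -0.0], [-0.0, 0.0, -1.0]]
contact_force: [-1.0, 1.1, 0.5]
width: 39.9
time_s: 37.1
ee_pos: [399.0, -242.7, 41.0]
orientation: [[0.798, -0.603, 0.003], [-0.603, -0.798, -0.003], [0.004, 0.001, -1.0]]
contact_force: [2.0, -0.4, 6.2]
width: 14.0
time_s: 37.93
ee_pos: [397.8, -241.7, 179.7]
orientation: [[0.798, -0.603, 0.001], [-0.603, -0.798, -0.001], [0.001, 0.001, -1.0]]
contact_force: [-0.4, -0.1, -2.4]
width: 13.8
[ 397.37 -241.3   178.81] -37.05495765756394 [-0.07  1.03 -1.57]
```

```bash
python3 -m jog '[[[0,0.8,-0.3,0,0,0,0.03],[0,2.5,-1,0,0,0,0.06],[0,5,-2,0,0,0,0.1],[0,7.5,-3.2,0,0,0,0.14],[0,10,-4.3,0,0,0,0.18],[0,12.5,-5.4,0,0,0,0.22],[0,15,-6.5,0,0,0,0.26],[0,17,-7.4,0,0,0,0.298],[0,18.4,-8,0,0,0,0.298],[0,18.8,-8.1,0,0,0,0.298]]]'
python3 -m jog '[[[0,0,0,-1,0,0,0],[0,0,0,-2.5,0,0,0],[0,0,0,-3.5,0,0,0],[0,0,0,-3.5,0,0,0],[0,0,0,-3.5,0,0,0],[0,0,0,-3.5,0,0,0]]]'
python3 - <<'E'
from h import *
p,R,y=mean();print(p,y,"pot D centre",p-84*R[:,0])
t,ct=snap('t6','top');s,cs=snap('s8','scene')
for N,g,z in(("A",(524,-391),75),("B",(432,-356),79),("C",(576,-235),83)):
    print(N,handle(t,ct,g,z,45),handle(s,cs,g,z,60))
E
```

```text
time_s: 39.02
ee_pos: [588.5, -324.0, 178.5]
orientation: [[0.94, -0.34, 0.002], [-0.34, -0.94, -0.001], [0.002, 0.0, -1.0]]
contact_force: [-1.4, 0.7, -2.6]
width: 13.6
time_s: 39.52
ee_pos: [586.0, -323.1, 145.7]
orientation: [[0.94, -0.342, 0.002], [-0.342, -0.94, -0.002], [0.003, 0.001, -1.0]]
contact_force: [-0.3, -0.3, -1.7]
width: 13.8
[ 586.34 -323.28  146.18] -19.97405358071512 pot D centre [ 507.4  -294.58  145.87]
A (array([ 648.23, -430.4 ]), np.float64(143.0551372193116), np.float64(230.16490651640805), np.int32(1816)) (array([ 532.68, -391.03]), np.float64(-82.01004150791536), np.float64(39.80808696908884), np.int32(46))
B (array([ 647.18, -429.1 ]), np.float64(143.05513721931158), np.float64(229.36929306096727), np.int32(1816)) (array([-313.05,  141.2 ]), np.float64(-58.472075257593744), np.float64(1954.4080255171712), np.int32(23838))
C (array([ 646.13, -427.81]), np.float64(143.05513721931155), np.float64(228.57367960552645), np.int32(1816)) (array([ 584.49, -232.58]), np.float64(47.50542041816664), np.float64(48.995627658823835), np.int32(59))
```

```bash
python3 -m jog '[[[0,-0.1,0.1,-1,0,0,0],[0,-0.1,0.1,-2.5,0,0,0],[0,-0.1,0.1,-4,0,0,0],[0,-0.1,0.1,-5.2,0,0,0],[0,-0.1,0.1,-6.2,0,0,0],[0,-0.1,0.1,-7.2,0,0,0],[0,-0.1,0.1,-8,0,0,0],[0,-0.1,0.1,-8.5,0,0,0],[0,-0.1,0.1,-8.8,0,0,0],[0,-0.1,0.1,-8.9,0,0,0]]]'
python3 -m jog '[[[0,0,0,-0.1,0,0,0],[0,0,0,-0.2,0,0,0],[0,0,0,-0.3,0,0,0],[0,0,0,-0.4,0,0,0],[0,0,0,-0.5,0,0,0],[0,0,0,-0.5,0,0,0]]]'
```

```text
time_s: 40.7
ee_pos: [585.1, -322.0, 55.8]
orientation: [[0.94, -0.342, 0.002], [-0.342, -0.94, -0.001], [0.002, 0.001, -1.0]]
contact_force: [0.1, 0.0, -1.1]
width: 13.7
time_s: 41.2
ee_pos: [586.3, -322.7, 52.9]
orientation: [[0.94, -0.342, 0.004], [-0.342, -0.94, -0.003], [0.005, 0.002, -1.0]]
contact_force: [1.0, 0.6, 5.7]
width: 14.0
```

```bash
python3 -m jog '[[[1.6,0,0,0,0,0,0],[2,0,0,0,0,0,0],[3,0,0,0,0,0,0],[3.5,0,0,0,0,0,0],[3.5,0,0,1,0,0,0],[3.5,0,0,3,0,0,0],[3.5,0,0,6,0,0,0],[3.5,0,0,9,0,0,0],[3.5,0,0,12,0,0,0],[3.5,0,0,15,0,0,0]]]'
python3 -m jog '[[[4,-1,2,1,0,0,0.03],[4,-2.5,5,2,0,0,0.06],[4,-4.2,8,2,0,0,0.1],[4,-6,11,2,0,0,0.14],[4,-8,14,2,0,0,0.17],[4,-10,17,2,0,0,0.2],[4,-12,20,2,0,0,0.2],[4,-14,23,2,0,0,0.2],[4,-15.8,26,2,0,0,0.2],[4,-17,29,2,0,0,0.2]]]'
python3 -m jog '[[[4,-1.2,3,0,0,0,0],[4,-2.6,6,0,0,0,0],[4,-2.6,6,0,0,0,0],[4,-2.6,6,0,0,0,0],[4,-2.6,6,0,0,0,0]]]'
python3 - <<'E'
from h import *
im,cal=snap('w18');p,R,y=mean();print(p,y)
show(im,cal,"E",proj(cal,(465,15,60)),proj(cal,(388.6,26.9,80)),32,60,75)
E
```

```text
time_s: 42.03
ee_pos: [584.9, -321.9, 203.3]
orientation: [[0.94, -0.342, 0.002], [-0.342, -0.94, -0.002], [0.002, 0.001, -1.0]]
contact_force: [0.5, -0.0, -0.5]
width: 34.7
time_s: 42.87
ee_pos: [413.2, -30.7, 221.8]
orientation: [[0.989, -0.149, 0.002], [-0.149, -0.989, -0.001], [0.002, 0.001, -1.0]]
contact_force: [0.1, 0.1, -0.5]
width: 39.8
time_s: 43.28
ee_pos: [389.6, 27.6, 221.9]
orientation: [[0.989, -0.147, 0.004], [-0.147, -0.989, -0.002], [0.004, 0.001, -1.0]]
contact_force: [-0.5, -0.8, 0.2]
width: 40.3
[389.75  27.04 221.39] -8.610651444598512
E rim [465.44  15.22] 82 res 0.92 0.92 grip [389.55  25.59] dir 171.6 len 44.1 | dir 172.2 dist 76.6
```

```bash
python3 -m jog '[[[4,-0.05,-0.1,-2,0,0,0],[4,-0.05,-0.1,-5,0,0,0],[4,-0.05,-0.1,-8,0,0,0],[4,-0.05,-0.1,-11,0,0,0],[4,-0.05,-0.1,-13.5,0,0,0],[4,-0.05,-0.1,-15.5,0,0,0],[4,-0.05,-0.1,-16.8,0,0,0],[4,-0.05,-0.1,-17.6,0,0,0],[4,-0.05,-0.1,-18,0,0,0],[4,-0.05,-0.1,-18.1,0,0,0]]]'
python3 -m jog '[[[4,0,0,0,0,0,0],[2,0,0,0,0,0,0],[0,0,0,0,0,0,0],[0,0,0,0,0,0,0],[0,0,0,0,0,0,0],[0,0,0,0,0,0,0],[0,0,0,0,0,0,0]]]' 110
python3 -m jog '[[[0,0,0,0.3,0,0,0],[0,0,0,1,0,0,0],[0,0,0,2.5,0,0,0],[0,0,0,5,0,0,0],[0,0,0,8,0,0,0],[0,0,0,11,0,0,0],[0,0,0,13,0,0,0],[0,0,0,14,0,0,0],[0,0,0,14,0,0,0],[0,0,0,14,0,0,0]]]'
python3 - <<'E'
from h import *
p,R,y=mean();print(p,y)
t,ct=snap('t7','top');s,cs=snap('s9','scene')
for N,g,z in(("A",(524,-391),75),("B",(432,-356),79),("C",(576,-235),83),("D",(585,-322),87)):
    print(N,handle(t,ct,g,z,45),handle(s,cs,g,z,60))
print("A",rim(t,ct,(507,-290),60,60))
print("D",rim(t,ct,(507,-290),39,72))
E
```

```text
time_s: 44.42
ee_pos: [388.7, 26.7, 39.9]
orientation: [[0.989, -0.149, 0.001], [-0.149, -0.989, -0.001], [0.001, 0.001, -1.0]]
contact_force: [0.9, -1.0, -0.1]
width: 39.8
time_s: 45.0
ee_pos: [389.1, 26.9, 41.0]
orientation: [[0.989, -0.148, 0.003], [-0.148, -0.989, -0.001], [0.004, 0.001, -1.0]]
contact_force: [-1.5, 0.3, 6.0]
width: 13.9
time_s: 45.83
ee_pos: [388.7, 27.0, 180.7]
orientation: [[0.989, -0.148, 0.003], [-0.148, -0.989, -0.001], [0.003, 0.001, -1.0]]
contact_force: [-0.2, 0.4, -2.4]
width: 13.9
[387.97  27.12 179.62] -8.514360605288445
A (array([ 524.69, -391.19]), np.float64(103.71251587421389), np.float64(40.6282469512676), np.int32(67)) (array([ 530.24, -391.74]), np.float64(-82.01236693639727), np.float64(39.847685333334766), np.int32(49))
B (array([ 429.76, -353.26]), np.float64(-140.4707521616626), np.float64(38.24269680001983), np.int32(46)) (array([ 533.95, -390.05]), np.float64(-82.01236693639679), np.float64(39.72086299315347), np.int32(49))
C (array([ 584.99, -320.03]), np.float64(157.80069665366833), np.float64(32.756438164374366), np.int32(42)) (array([ 583.58, -232.65]), np.float64(38.03609783885465), np.float64(51.69604522167068), np.int32(57))
D (array([ 584.15, -319.11]), np.float64(157.8006966536683), np.float64(32.64242038682076), np.int32(42)) (array([ 590.77, -318.27]), np.float64(-23.543647060724208), np.float64(47.463638090583856), np.int32(59))
A (array([ 507.79, -286.82]), 82, np.float64(2.0002277651649756), np.float64(2.0002277651649756))
D (array([ 504.4 , -273.38]), 67, np.float64(1.4069745100681104), np.float64(0.17721705557358547))
```

```bash
python3 -m jog '[[[0,0.2,-1,0,0,0,-0.02],[0,0.6,-3.5,0,0,0,-0.05],[0,1.1,-7,0,0,0,-0.08],[0,1.6,-10.5,0,0,0,-0.11],[0,2.1,-14,0,0,0,-0.14],[0,2.6,-17.5,0,0,0,-0.17],[0,3.2,-21,0,0,0,-0.2],[0,3.8,-24.5,0,0,0,-0.2],[0,4.3,-27.5,0,0,0,-0.2],[0,4.6,-29.4,0,0,0,-0.2]]]'
python3 -m jog '[[[0,0,0,-1,0,0,0],[0,0,0,-2,0,0,0],[0,0,0,-3,0,0,0],[0,0,0,-3,0,0,0],[0,0,0,-3,0,0,0],[0,0,0,-3,0,0,0]]]'
python3 - <<'E'
from h import *
im,cal=snap('w19');p,R,y=mean();print(p,y,"pot E centre",p+77*R[:,0])
s,cs=snap('s10','scene');t,ct=snap('t8','top')
for N,g,z in(("A",(524,-391),75),("B",(432,-356),79),("C",(576,-235),83),("D",(585,-322),87)):
    print(N,handle(im,cal,g,z)[:2],handle(s,cs,g,z,60)[:2])
E
```

```text
time_s: 47.02
ee_pos: [434.6, -271.4, 179.8]
orientation: [[0.939, -0.344, 0.002], [-0.344, -0.939, -0.003], [0.003, 0.002, -1.0]]
contact_force: [0.8, -0.3, -0.8]
width: 13.8
time_s: 47.52
ee_pos: [434.7, -266.2, 150.3]
orientation: [[0.94, -0.341, 0.002], [-0.341, -0.94, -0.001], [0.002, 0.001, -1.0]]
contact_force: [0.2, -0.7, -1.7]
width: 13.9
[ 435.04 -266.78  150.84] -19.941608658063068 pot E centre [ 507.43 -293.04  151.09]
A (array([ 525.04, -388.  ]), np.float64(99.35397475324767)) (array([ 532.68, -391.03]), np.float64(-82.01004150791536))
B (array([ 432.42, -356.05]), np.float64(-139.12366318230562)) (array([ 536.38, -389.35]), np.float64(-82.01004150791526))
C (array([ 574.43, -237.68]), np.float64(-140.5632973305252)) (array([ 583.58, -232.65]), np.float64(38.03609783885465))
D (array([ 573.19, -238.65]), np.float64(-140.5632973305252)) (array([ 590.77, -318.27]), np.float64(-23.543647060724208))
```

```bash
python3 -m jog '[[[0,-0.05,-0.05,-1,0,0,0],[0,-0.05,-0.05,-2.5,0,0,0],[0,-0.05,-0.05,-4,0,0,0],[0,-0.05,-0.05,-5.2,0,0,0],[0,-0.05,-0.05,-6.2,0,0,0],[0,-0.05,-0.05,-7.2,0,0,0],[0,-0.05,-0.05,-8,0,0,0],[0,-0.05,-0.05,-8.6,0,0,0],[0,-0.05,-0.05,-8.9,0,0,0],[0,-0.05,-0.05,-9,0,0,0]]]'
python3 -m jog '[[[0,0,0,-0.1,0,0,0],[0,0,0,-0.2,0,0,0],[0,0,0,-0.3,0,0,0],[0,0,0,-0.4,0,0,0],[0,0,0,-0.5,0,0,0],[0,0,0,-0.5,0,0,0]]]'
```

```text
time_s: 48.75
ee_pos: [434.1, -267.5, 59.8]
orientation: [[0.94, -0.342, 0.001], [-0.342, -0.94, -0.001], [0.002, 0.0, -1.0]]
contact_force: [-0.8, -0.3, -1.0]
width: 13.7
time_s: 49.25
ee_pos: [433.9, -267.7, 56.9]
orientation: [[0.94, -0.341, 0.002], [-0.341, -0.94, -0.002], [0.002, 0.002, -1.0]]
contact_force: [-6.5, 3.0, 13.2]
width: 13.3
```

```bash
python3 -m jog '[[[1.6,0,0,0,0,0,0],[2,0,0,0,0,0,0],[3,0,0,0,0,0,0],[3.5,0,0,0,0,0,0],[3.5,0,0,1,0,0,0],[3.5,0,0,3,0,0,0],[3.5,0,0,6,0,0,0],[3.5,0,0,9,0,0,0],[3.5,0,0,12,0,0,0],[3.5,0,0,15,0,0,0]]]'
python3 -m jog '[[[4,0,1.5,1,0,0,-0.06],[4,0,4,1,0,0,-0.15],[4,0,6.5,1,0,0,-0.24],[4,0,9,1,0,0,-0.33],[4,0,11.5,1,0,0,-0.42],[4,0,14,1,0,0,-0.51],[4,0,16.5,1,0,0,-0.6],[4,0,18.5,1,0,0,-0.69],[4,-0.1,19.7,1,0,0,-0.78],[4,-0.1,19.7,1,0,0,-0.87]]]'
python3 -m jog '[[[4,0,0,0,0,0,0],[4,0,0,0,0,0,0],[4,0,0,0,0,0,0]]]'
python3 - <<'E'
from h import *
im,cal=snap('w20');p,R,y=mean();print(p,y)
show(im,cal,"F",proj(cal,(456.7,-136.5,60)),proj(cal,(432,-70,80)),25,60,75)
E
```

```text
time_s: 50.08
ee_pos: [434.0, -267.3, 207.4]
orientation: [[0.94, -0.342, 0.002], [-0.342, -0.94, -0.002], [0.002, 0.001, -1.0]]
contact_force: [0.8, 0.6, -0.8]
width: 34.9
time_s: 50.92
ee_pos: [432.7, -68.0, 216.0]
orientation: [[0.343, -0.939, 0.001], [-0.939, -0.343, -0.001], [0.002, 0.0, -1.0]]
contact_force: [-1.0, 0.2, -0.5]
width: 40.1
time_s: 51.17
ee_pos: [433.3, -70.9, 215.6]
orientation: [[0.347, -0.938, 0.0], [-0.938, -0.347, -0.003], [0.003, 0.0, -1.0]]
contact_force: [-0.7, 0.7, 0.3]
width: 39.7
[433.19 -70.95 215.3 ] -69.82138936964354
F rim [ 456.75 -136.43] 83 res 1.04 1.04 grip [431.86 -71.43] dir 110.4 len 45.3 | dir 110.9 dist 69.6
```

```bash
python3 -m jog '[[[4,-0.1,0,-2,0,0,0],[4,-0.1,0,-5,0,0,0],[4,-0.1,0,-8,0,0,0],[4,-0.1,0,-11,0,0,0],[4,-0.1,0,-13.5,0,0,0],[4,-0.1,0,-15.3,0,0,0],[4,-0.1,0,-16.4,0,0,0],[4,-0.1,0,-17,0,0,0],[4,-0.1,0,-17.4,0,0,0],[4,-0.1,0,-17.5,0,0,0]]]'
python3 -m jog '[[[4,0,0,0,0,0,0],[2,0,0,0,0,0,0],[0,0,0,0,0,0,0],[0,0,0,0,0,0,0],[0,0,0,0,0,0,0],[0,0,0,0,0,0,0],[0,0,0,0,0,0,0]]]' 110
python3 -m jog '[[[0,0,0,0.3,0,0,0],[0,0,0,1,0,0,0],[0,0,0,2.5,0,0,0],[0,0,0,5,0,0,0],[0,0,0,8,0,0,0],[0,0,0,11,0,0,0],[0,0,0,13,0,0,0],[0,0,0,14,0,0,0],[0,0,0,14,0,0,0],[0,0,0,14,0,0,0]]]'
python3 - <<'E'
from h import *
im,cal=snap('w21');p,R,y=mean();print(p,y)
c=rim(im,cal,p[:2]+70*R[:2,0],25,p[2]+20,span=7);print(c[1:],R.T@(np.r_[c[0],p[2]+20]-p))
t,ct=snap('t9','top');s,cs=snap('s11','scene')
for N,g,z in(("A",(524,-391),75),("B",(432,-356),79),("C",(576,-235),83),("D",(585,-322),87),("E",(434,-267),91)):
    print(N,handle(t,ct,g,z,45)[:2],handle(s,cs,g,z,60)[:2])
E
```

```text
time_s: 52.3
ee_pos: [432.2, -70.6, 40.0]
orientation: [[0.345, -0.939, -0.0], [-0.939, -0.345, -0.002], [0.002, 0.001, -1.0]]
contact_force: [-0.3, -0.2, 0.7]
width: 40.0
time_s: 52.88
ee_pos: [432.6, -70.5, 41.0]
orientation: [[0.345, -0.939, 0.001], [-0.939, -0.345, -0.003], [0.003, -0.0, -1.0]]
contact_force: [-1.4, 3.2, 6.1]
width: 14.0
time_s: 53.72
ee_pos: [432.2, -70.6, 180.7]
orientation: [[0.345, -0.939, 0.001], [-0.939, -0.345, -0.003], [0.003, -0.0, -1.0]]
contact_force: [0.1, 0.1, -2.1]
width: 13.7
[431.39 -70.23 179.27] -69.82496707416261
(90, np.float64(0.9308991939500402), np.float64(0.9236416896991813)) [ 70.55  -0.37 -19.97]
A (array([ 524.39, -390.06]), np.float64(100.67587356735135)) (array([ 532.68, -391.03]), np.float64(-82.01004150791536))
B (array([ 433.18, -266.13]), np.float64(158.9648423101983)) (array([ 536.38, -389.35]), np.float64(-82.01004150791526))
C (array([ 432.87, -265.4 ]), np.float64(158.96484231019838)) (array([ 586.06, -230.72]), np.float64(38.03609688834733))
D (array([ 522.52, -386.6 ]), np.float64(100.6758735673513)) (array([ 592.05, -318.83]), np.float64(-23.54364706072433))
E (array([ 432.26, -263.95]), np.float64(158.96484231019835)) (array([ 593.17, -228.35]), np.float64(38.03609688834738))
```

```bash
python3 -m jog '[[[0,0.3,-0.8,0,0,0,-0.02],[0,0.9,-2.2,0,0,0,-0.04],[0,1.7,-4.2,0,0,0,-0.06],[0,2.5,-6.2,0,0,0,-0.09],[0,3.3,-8.2,0,0,0,-0.12],[0,4.1,-10.2,0,0,0,-0.15],[0,4.9,-12.2,0,0,0,-0.178],[0,5.7,-14,0,0,0,-0.178],[0,6.2,-15.2,0,0,0,-0.178],[0,6.3,-15.45,0,0,0,-0.178]]]'
python3 -m jog '[[[0,0,0,-1,0,0,0],[0,0,0,-2,0,0,0],[0,0,0,-2.5,0,0,0],[0,0,0,-2.5,0,0,0],[0,0,0,-2.5,0,0,0],[0,0,0,-2.5,0,0,0]]]'
python3 - <<'E'
from h import *
im,cal=snap('w22');p,R,y=mean();print(p,y,"pot F centre",p+70*R[:,0])
s,cs=snap('s12','scene')
for N,g,z in(("A",(524,-391),75),("B",(432,-356),79),("C",(576,-235),83),("D",(585,-322),87),("E",(434,-267),91)):
    print(N,handle(im,cal,g,z)[:2])
print("A scene",handle(s,cs,(524,-391),75,60)[0])
print("E rim",rim(im,cal,(507,-293),32,76))
cv2.imwrite('pics/c22.png',np.hstack([cv2.resize(im,(400,300)),cv2.resize(s[120:240,110:270],(400,300))]))
E
```

```text
time_s: 54.95
ee_pos: [496.0, -228.3, 179.8]
orientation: [[0.171, -0.985, -0.0], [-0.985, -0.171, -0.003], [0.003, 0.001, -1.0]]
contact_force: [-0.3, 0.2, -0.2]
width: 13.9
time_s: 55.45
ee_pos: [495.2, -224.5, 155.5]
orientation: [[0.174, -0.985, -0.0], [-0.985, -0.174, -0.002], [0.002, 0.001, -1.0]]
contact_force: [1.2, -0.3, -0.4]
width: 13.5
[ 495.42 -224.94  155.74] -80.00652259012003 pot F centre [ 507.57 -293.87  155.94]
A (array([ 586.72, -322.88]), np.float64(159.54130904924332))
B (array([ 432.23, -356.4 ]), np.float64(40.0421334857773))
C (array([ 575.05, -237.19]), np.float64(40.02256690391796))
D (array([ 582.75, -321.65]), np.float64(159.54130904924338))
E (array([ 434.57, -268.18]), np.float64(160.03608475670083))
A scene [ 532.68 -391.03]
E rim (array([ 504.61, -302.21]), 69, np.float64(1.5084706661494849), np.float64(-0.18031686730970264))
```

View pics/c22.png

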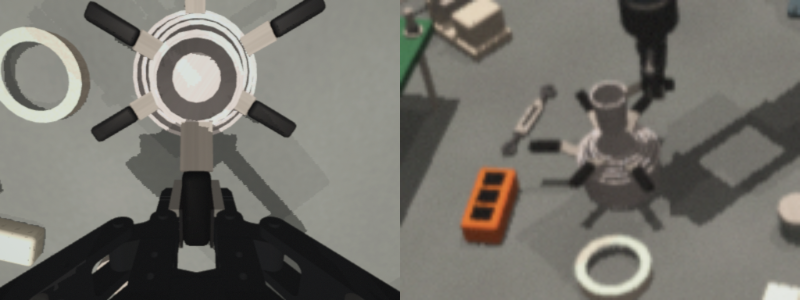

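Picture 15 shows five handles fanned cleanly around the nest, with F hovering concentric above it. I'll lower it now.

```bash
python3 -m jog '[[[0,-0.07,-0.05,-1,0,0,0],[0,-0.07,-0.05,-2.5,0,0,0],[0,-0.07,-0.05,-4,0,0,0],[0,-0.07,-0.05,-5.2,0,0,0],[0,-0.07,-0.05,-6.2,0,0,0],[0,-0.07,-0.05,-7.2,0,0,0],[0,-0.07,-0.05,-8,0,0,0],[0,-0.07,-0.05,-8.6,0,0,0],[0,-0.07,-0.05,-8.9,0,0,0],[0,-0.07,-0.05,-9.1,0,0,0]]]'
python3 -m jog '[[[0,0,0,-0.1,0,0,0],[0,0,0,-0.2,0,0,0],[0,0,0,-0.3,0,0,0],[0,0,0,-0.4,0,0,0],[0,0,0,-0.5,0,0,0],[0,0,0,-0.5,0,0,0]]]'
```

```text
time_s: 56.63
ee_pos: [494.5, -225.5, 63.9]
orientation: [[0.173, -0.985, -0.0], [-0.985, -0.173, -0.002], [0.002, 0.001, -1.0]]
contact_force: [0.4, -0.3, -1.2]
width: 13.8
time_s: 57.13
ee_pos: [494.9, -225.1, 60.8]
orientation: [[0.173, -0.985, 0.001], [-0.985, -0.173, -0.002], [0.002, -0.001, -1.0]]
contact_force: [-2.8, 3.5, 10.2]
width: 14.2
```

```bash
python3 -m jog '[[[1.6,0,0,0,0,0,0],[2,0,0,0,0,0,0],[3,0,0,0,0,0,0],[3.5,0,0,0,0,0,0],[3.5,0,0,1,0,0,0],[3.5,0,0,3,0,0,0],[3.5,0,0,6,0,0,0],[3.5,0,0,9,0,0,0],[3.5,0,0,12,0,0,0],[3.5,0,0,16,0,0,0]]]'
python3 -m jog '[[[4,-1,2,3,0,0,0],[4,-2,4,4,0,0,0],[4,-2,4,4,0,0,0],[4,-2,4,4,0,0,0]]]'
python3 - <<'E'
from h import *
im,cal=snap('w23');t,ct=snap('t10','top');s,cs=snap('s13','scene')
def tri(c1,a,c2,b):
    o,d=ray(c1,*a);q,e=ray(c2,*b);A=np.c_[d,-e];k=np.linalg.lstsq(A,q-o,rcond=None)[0];return (o+d*k[0]+q+e*k[1])/2
C=np.array([506.8,-293.8])
for N,a,r,z in(("A",-80,105,75),("B",220,98,79),("C",40,91,83),("D",-20,84,87),("E",160,77,91),("F",100,70,95)):
    g=C+r*np.array([np.cos(np.radians(a)),np.sin(np.radians(a))]);h=handle(im,cal,g,z);hs=handle(s,cs,g,z,60)
    print(N,"expected",g,"wrist",h[0],h[1],h[2],"scene-wrist tri z of top (expect %d)"%(z+5),tri(cal,proj(cal,[*h[0],z+5]),cs,proj(cs,[*hs[0],z+5]))[2])
print("F rim",rim(im,cal,C,25,80,span=5))
cv2.imwrite('pics/c23.png',np.vstack([np.hstack([cv2.resize(im,(400,300)),cv2.resize(s[120:240,110:270],(400,300))]),np.hstack([cv2.resize(s,(400,300)),cv2.resize(t,(400,300))])]))
E
```

```text
time_s: 57.97
ee_pos: [493.3, -224.8, 219.6]
orientation: [[0.173, -0.985, -0.003], [-0.985, -0.173, -0.0], [-0.0, 0.003, -1.0]]
contact_force: [-0.0, -0.2, -0.2]
width: 35.4
time_s: 58.3
ee_pos: [474.6, -185.2, 260.9]
orientation: [[0.174, -0.985, 0.002], [-0.985, -0.174, -0.004], [0.004, -0.001, -1.0]]
contact_force: [0.1, 0.1, 0.3]
width: 39.9
A expected [ 525.03 -397.2 ] wrist [ 581.15 -321.72] 158.72545042062185 36.950916080428755 scene-wrist tri z of top (expect 80) 125.92734956761058
B expected [ 431.73 -356.79] wrist [ 437.42 -343.82] 10.015205800288824 27.342666842287635 scene-wrist tri z of top (expect 84) -35.00760744442903
C expected [ 576.51 -235.31] wrist [ 574.81 -236.35] 39.89008688380149 44.52477165762995 scene-wrist tri z of top (expect 88) 79.42038932973446
D expected [ 585.73 -322.53] wrist [ 577.86 -319.52] 158.7254504206219 35.657753983205374 scene-wrist tri z of top (expect 92) 80.9510134320343
E expected [ 434.44 -267.46] wrist [ 434.15 -267.67] 159.8754327805791 44.301313992696265 scene-wrist tri z of top (expect 96) 8.77432364544336
F expected [ 494.64 -224.86] wrist [ 494.62 -225.3 ] 99.38513714198724 45.01795954571036 scene-wrist tri z of top (expect 100) 93.62390978940664
F rim (array([ 506.58, -295.  ]), 90, np.float64(0.9993095645753858), np.float64(0.6014133425217612))
```

View pics/c23.png

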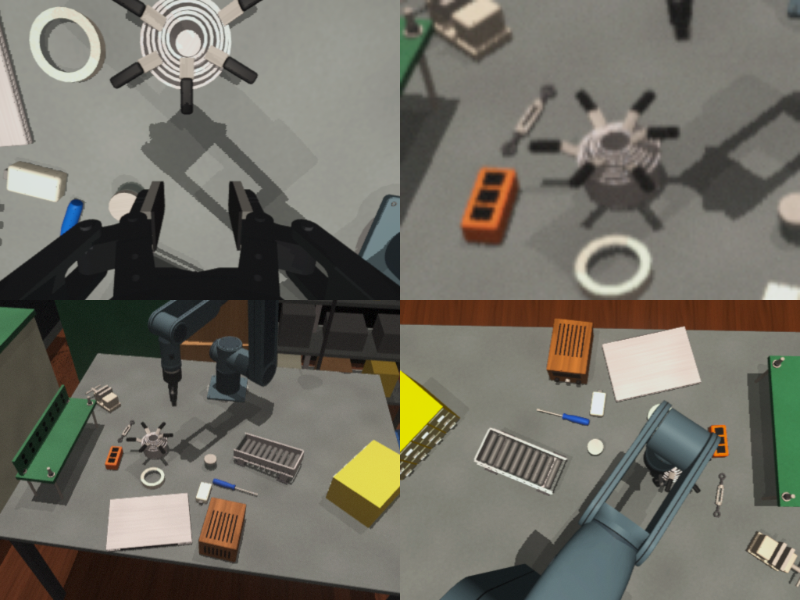

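Picture 16 shows all six rims concentric and six handles fanned about 60° apart. The lane is empty, the jar and driver are in place, and the arm is clear. I'm handing in.

```bash
python3 -c "
from cell import robot
print(robot.read_state()['contact_force'],robot.finish_job())"
```

```text
the job is handed in; nothing more can be done
[ 0.6565222  -0.03410632 -0.99630967] None
```

All six pots are nested in pot A, with the handles fanned about 60° apart, and the job was handed in at about 58 s.

**What I did:** I took e and then d from the front of the lane and stood them aside on the bench. I then lowered b, c, d, e and f into pot A in turn. Each pot went down until contact showed, at about 4 mm per layer (TCP heights 45, 51, 53, 57 and 61 mm), before I let go.

**Last checks:**
- **Nest:** The final picture shows six concentric rims and six separate handles. The c, e and f handles and f's rim measured within about 2 mm of where they should be.
- **Surroundings:** The lane is empty and the tool touches nothing. By eye, the jar, screwdriver, tape and outlet are where they were. I saw no knock to pot A, and its handle read the same until f went in.

**What failed or disagreed:**
- **First grasp on e:** It closed above the handle and moved nothing. The cameras showed the fingertips about 31 mm further back than the tool description says, so I allowed for that afterwards.
- **Final automatic handle readings:** Those for a, b and d were unusable because the picture cut them off. The camera-based height estimates did not confirm seating either: c and f read 6–9 mm low, and the rest were clearly wrong. Seating rests on the contact heights and the look of the nest.

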